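Stow the railway kit case heavy end down

TASK

Lift the grey kit case a little by the drop handle on its lid to find out which end is heavy, and set it back down. Then stand the case up on its heavy end in the empty middle bay of the plywood rack, slid home to the back board (lid facing in or out, as you like), and let go. Do not drop or topple it, and leave the tin, the carton, the model locomotive and the screwdriver where they are.

Things in the scene. Friction and masses are not known exactly. Their poses are not given: they have to be found in the camera images.
- case: Loose grey plastic kit case, steel corners, lying on its underside at any yaw: 190 mm long (x), 60 wide (y), 66 high (z, out of the lid), 0.65 to 0.87 kg. Origin: centre of the underside. A transformer at one end puts the balance point 34 to 41 mm off the middle; both ends look alike: only lifting tells which. Steady when stood on either end.
- case_mid (a point): Centre of the case's body, 33 mm above the underside; axes as the case's. The sides are flat, so the case can be pinched across its 60 mm width near an end and tipped up over its other end; two latches and hinges, 34 mm either side of the middle, stand 3 mm proud. liner_a and liner_b: the hidden inner faces of its +x and -x ends, on which what is packed at that end rests when that end is down.
- case_lid (a point): Centre of the lid's outer face, 66 mm above the underside when it lies, right under the handle's hinge.
- bail: Drop handle: a U of 9 mm rod hinged on two ears in mid-lid. Origin: middle of the hinge line, which runs across the case (y) 12 mm above the lid; z points from hinge to bar. It swings freely 90 degrees either way, so it lies flat towards one end or the other and stands up when pulled. The case tips freely on it: the light end rises first, the heavy end hangs low (some 40 degrees when clear).
- bail_bar (a point): Middle of the handle's grip bar: round, rubber-covered, 11 mm thick, along the case's y, with 36 mm of straight grip between the two side rods, 45 mm from the hinge. Lying flat, its centre is 12 mm above the lid and 78 mm above the table.
- rack: Fixed plywood rack without floor, three bays side by side, each 88 mm clear, open in front and above; back board 80 mm high, four dividers 12 thick, 90 high, 110 deep. Origin: on the table, on the middle bay's centre line; x points to the back board (its face at x = +45 mm), front edges at x = -65 mm, bay centres at y = -100, 0, +100 mm. The outer bays are taken.
- tin: Bystander: round aluminium tin, 66 mm across and 100 mm high, standing in an outer bay. Origin: centre of its underside.
- carton: Bystander: cardboard carton 70 x 64 x 95 mm, standing in the other outer bay. Origin: centre of its underside.
- loco: Bystander: model locomotive on a wooden plinth 60 x 190 x 12 mm, 65 mm high in all. Origin: centre of the underside.
- driver: Bystander: screwdriver lying on the table beyond the rack and the case, farthest from the robot. Origin about its middle.
Mind the look-alikes: they are no part of the job. Several things have the shape of the case; the one meant has the colours described above.

How it is judged:
By the outcome, as a careful person would: the job done as asked, in the order asked, and still so for the second after the job is handed in, with the robot touching nothing.
It also fails if it takes over 67 s, if anything falls off the work surface, if the arm or the gripper's body presses on something with over 40 N, if the wrist force passes 120 N, or if a joint passes its speed limit or range.

ROBOT

A 7-joint arm with a two-finger parallel gripper is mounted at the origin on the work surface. World frame = base frame: x ahead of the robot, y to its left, z up, the work surface at z = 0. Lengths are in m, angles in rad, forces in N, time in s.
With the tool pointing down it reaches from about 0.35 to 0.9 m from the base axis. Payload 8.1 kg.
Tool frame: the origin (TCP) lies on the front face of the gripper's body, between the roots of the fingers; the fingertips stand 66 mm ahead of it and the grasp point (between the pads) lies 47 mm ahead of it; z points along the fingers, y is the direction in which the jaws open and shut (so a half turn about z gives the same grasp; the last joint's range is limited). The gripper opens to 92 mm and grips with 3 to 60 N. Pads are 19 mm wide; open, the fingers measure 130 mm over their backs; the gripper's body (75 mm by 190 mm) begins 47 mm behind the grasp point.
Start: joints at [-1.221, 0.434, 0.025, 1.573, -0.012, 1.134, -0.075], TCP at [0.273, 0.562, 0.292] pointing down, gripper open.
Joint ranges: [-2.62, 2.62], [-0.44, 2.09], [-1.27, 1.32], [0.08, 2.57], [-1.32, 4.46], [0.12, 2], [-2.74, 2.74]. Speed limits (rad/s): [2.22, 2.22, 3.01, 3.01, 3.14, 3.14, 3.14].

INTERFACE

Orientations are given as a unit quaternion [x, y, z, w].
In Python, from rig import manip gives the robot as it stands.
- The arm moves only by the shell command python3 -m creep 'ROWS' [OPENING]. ROWS is JSON, one flat list of numbers, 4 for each row, row after row: the shift along the tool's x, y, z in cm, then the turn about the tool's z in degrees. A call has 1 to 8 rows; each row shifts and turns the commanded pose from where the row before left it, along the tool's axes as they then stand; what a row does not reach is not made up. A row lasts 1/12 s, in which the tool goes at most 41.7 mm and 7.16 degrees, less where a joint would pass 70% of its speed; a pose out of reach is approached as far as the arm can. A call with a gripper value outside its range is refused whole. OPENING is the closure in counts, from 0 (fully open) to 255 (shut), set as the call begins (- or left out, the last holds). The fingers move at their own pace and stop on an object; the grip force is fixed at half the most. Time passes only in rows, so rows that do not move let the fingers close. It gives the time, the measured TCP pose, the force and the opening at its end, in the units of the state.
- manip.get_state(): the state, without advancing time (a new reading comes with each control period).
- manip.snapshot(name): name is "scene" or "side" or "wrist"; returns a dict with "image" (384x512x3 uint8, blue, green, red), "mtx" (3x3 intrinsics, pixels), "position" and "rotation" of the camera in the world; the wrist camera has in their place "hand_eye" (4x4, takes a point from camera to tool coordinates, whose origin is the TCP and whose axes are the flange's). Camera axes: x right, y down, z forward; pixel columns grow to the right and rows downward; lengths in m; the calibration is good to about 2 mm. A picture is of the moment at which its call begins: read the wrist's pose just before it. There is no depth.
- manip.job_done(): hands the job in, once; it reports no verdict.
The state is a dict: "clock": time; "q": joint angles; "joint_vel": joint speeds; "tau": joint torques, N m; "tool_pos": TCP position; "orientation": TCP orientation; "ft_force": force on the tool from outside, world axes, zero at the start; "wrist_torque": the same for the moment, N m; "finger_gap": opening from 0.0 (shut) to 1.0 (fully open).
Only numpy, scipy, OpenCV 4.12 (cv2) and the standard library are available. Lean on these libraries where they do the work, as an engineer would, in place of code of your own. Each camera call takes 0.05 s, during which the arm holds its last target.

## Working session

There is one attempt and no reset: what is moved stays moved. The work goes in short steps, Python scripts to look and compute and a shell command to move; the robot and the scene stay as the last step left them, time stands still between calls to the robot, and variables do not carry over. Pictures are saved under pics/ and viewed, and the job is handed in when it is done.

```bash
ls; mkdir -p pics
python3 - <<'E'
from rig import manip
import cv2,json
s=manip.get_state(); print(s)
for n in ["scene","side","wrist"]:
    d=manip.snapshot(n); cv2.imwrite(f"pics/a_{n}.png",d["image"])
    print(n,{k:v.tolist() if hasattr(v,'tolist') else v for k,v in d.items() if k!="image"})
E
```

```text
pics
{'clock': 0.0, 'q': array([-1.22058953,  0.4352265 ,  0.02497536,  1.57410733, -0.01159631,
        1.13401092, -0.07510629]), 'joint_vel': array([ 2.54096058e-05, -6.01628011e-05, -5.90093993e-04,  2.35712208e-04,
        1.54996142e-03, -4.98380278e-04,  6.10446616e-04]), 'tau': array([-6.67128552e-05, -6.67845440e+01,  9.84774716e-01, -3.14468157e+01,
       -6.08104491e-02,  4.28172550e-02,  1.59838828e-04]), 'tool_pos': array([0.27329497, 0.56161553, 0.29143879]), 'orientation': array([ 2.24511517e-01,  9.74471104e-01, -7.96469310e-04, -1.06573194e-04]), 'ft_force': array([ 0.1127749 , -0.52434882, -0.07136666]), 'wrist_torque': array([-0.00042046,  0.00021623,  0.01063062]), 'finger_gap': 0.9971632901068768}
scene {'mtx': [[394.2873972006827, 0.0, 254.28998456156356], [0.0, 394.2873972006827, 193.4358316713064], [0.0, 0.0, 1.0]], 'position': [1.095760483499309, -0.4834783494756183, 0.6822391732821882], 'rotation': [0.8301910687698536, 0.3371938867843577, -0.17030202833792155, -0.4099759641662126]}
side {'mtx': [[383.38563453202124, 0.0, 256.27471342442647], [0.0, 383.38563453202124, 191.50873264711373], [0.0, 0.0, 1.0]], 'position': [0.12453476445838252, 0.47436469590172653, 0.5635436673151784], 'rotation': [-0.3445785787682847, 0.830993583516546, -0.40474438233962534, 0.1640038175557914]}
wrist {'mtx': [[293.21692564568156, 0.0, 257.12480241396753], [0.0, 293.21692564568156, 190.65350228157416], [0.0, 0.0, 1.0]], 'hand_eye': [[0.00023647198734522308, -0.9688469361359593, -0.24766016720692138, 0.06582758763312117], [0.9999996485546024, 0.0004283094424918312, -0.0007207230329013376, 0.0002698336590570838], [0.0008043454903729441, -0.24765990973708793, 0.9688466969223491, -0.09247798822824516], [0.0, 0.0, 0.0, 1.0]]}
```

View pics/a_scene.png

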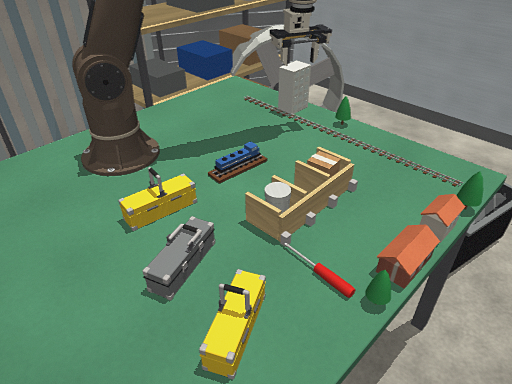

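View pics/a_side.png

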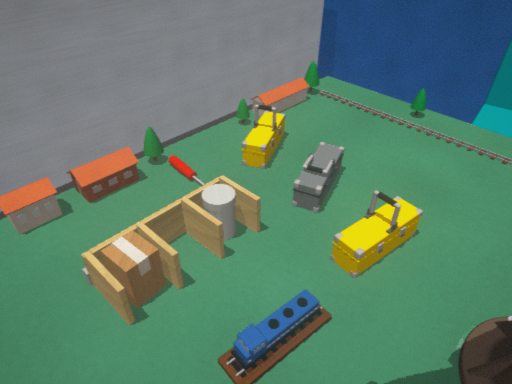

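View pics/a_wrist.png

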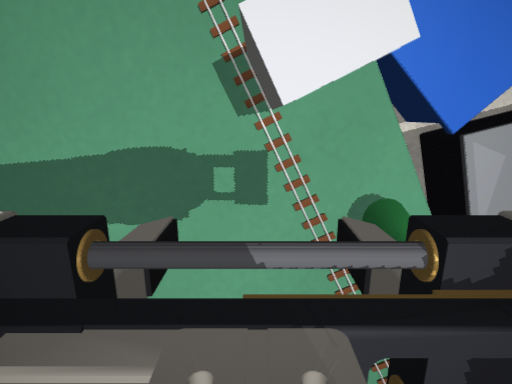

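The grey case is at about (180,257) in scene and (320,175) in side. The rack's empty middle bay is between the tin and the carton. Next I'll zoom in for corner points.

```bash
cat > h.py <<'E'
import numpy as np,cv2
from scipy.spatial.transform import Rotation as R
from rig import manip
def cam(d,s=None):
    if "hand_eye" in d:
        T=np.eye(4);T[:3,:3]=R.from_quat(s["orientation"]).as_matrix();T[:3,3]=s["tool_pos"]
        T=T@np.array(d["hand_eye"]);return T[:3,:3],T[:3,3],np.array(d["mtx"])
    r=np.array(d["rotation"]);Rm=R.from_quat(r).as_matrix() if r.size==4 else r
    return Rm,np.array(d["position"]),np.array(d["mtx"])
def ray(c,uv):
    v=c[0]@np.linalg.inv(c[2])@np.array([uv[0],uv[1],1.]);return c[1],v/np.linalg.norm(v)
def plane(c,uv,z):
    o,v=ray(c,uv);return o+v*(z-o[2])/v[2]
def tri(c1,u1,c2,u2):
    o1,v1=ray(c1,u1);o2,v2=ray(c2,u2)
    t=np.linalg.lstsq(np.c_[v1,-v2],o2-o1,rcond=None)[0]
    a=o1+v1*t[0];b=o2+v2*t[1];return (a+b)/2,np.linalg.norm(a-b)
def proj(c,p):
    q=c[2]@c[0].T@(np.array(p)-c[1]);return q[:2]/q[2]
def crop(img,x0,y0,x1,y1,k,name):
    a=cv2.resize(img[y0:y1,x0:x1],None,fx=k,fy=k,interpolation=cv2.INTER_CUBIC)
    for x in range((x0+9)//10*10,x1,10):
        cv2.line(a,((x-x0)*k,0),((x-x0)*k,6 if x%50 else 14),(255,255,255),1)
        if x%20==0: cv2.putText(a,str(x),((x-x0)*k+2,12),0,.35,(255,255,255),1)
    for y in range((y0+9)//10*10,y1,10):
        cv2.line(a,(0,(y-y0)*k),(6,(y-y0)*k),(255,255,255),1)
        if y%20==0: cv2.putText(a,str(y),(8,(y-y0)*k+4),0,.35,(255,255,255),1)
    cv2.imwrite(name,a)
E
python3 - <<'E'
from h import *
a=cv2.imread("pics/a_scene.png");b=cv2.imread("pics/a_side.png")
crop(a,130,200,240,310,5,"pics/b1.png");crop(b,280,130,360,220,6,"pics/b2.png")
crop(a,235,135,365,245,5,"pics/b3.png");crop(b,75,170,270,320,4,"pics/b4.png")
E
```

```text
(no output)
```

View pics/b1.png

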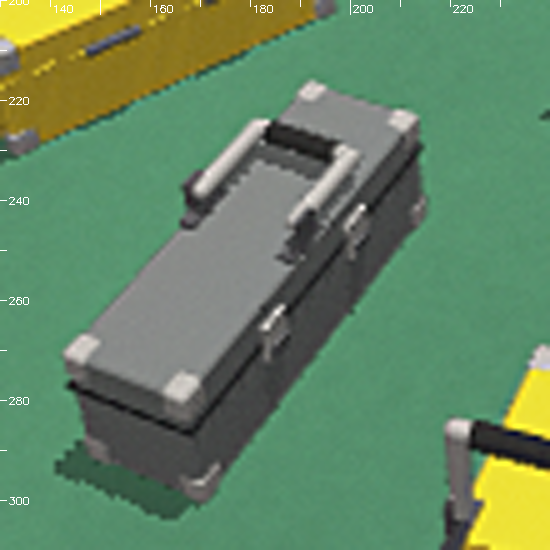

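View pics/b2.png

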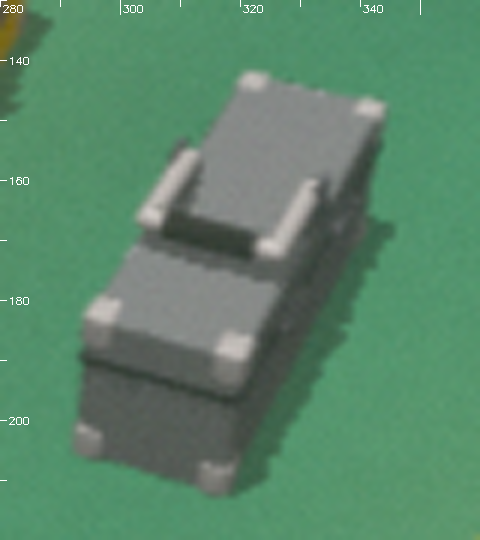

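View pics/b3.png

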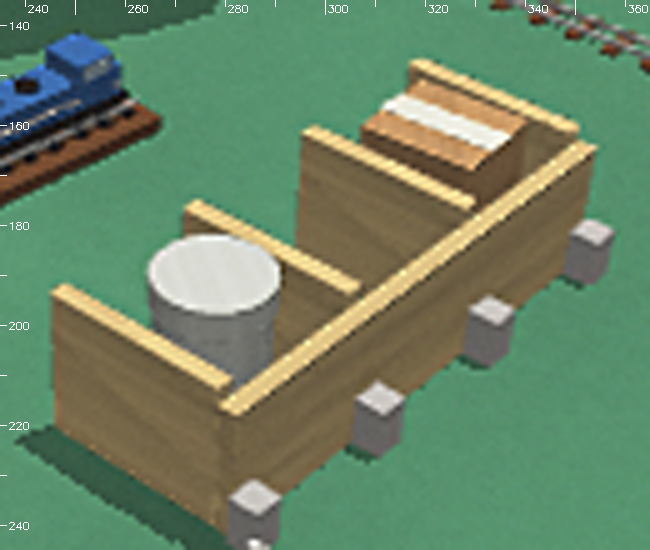

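View pics/b4.png

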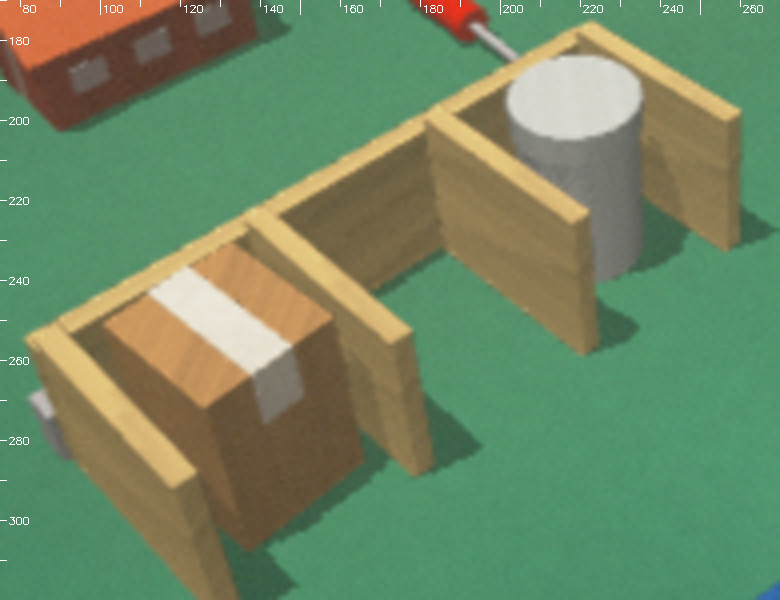

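Run:
```python
from h import *
np.set_printoptions(precision=4,suppress=True)
A=cam(manip.snapshot("scene"));B=cam(manip.snapshot("side"))
print("case scene");P=[(191.5,216.5),(213,223),(167,280.5),(143.5,271.5)]
a=[plane(A,p,.066) for p in P];print(np.array(a))
Q=[(343.5,147.5),(320.5,142),(293.5,183),(319,190)]  
b=[plane(B,p,.066) for p in Q];print(np.array(b))
for s in (a,b):
    print([np.linalg.norm(s[i]-s[(i+1)%4]) for i in range(4)],np.mean(s,axis=0))
print("bar",[proj(A,[0,0,0])], tri(A,(190,228.2),B,(314.5,169.5)))
print("hinge",tri(A,(168.5,239),B,(0,0))[0]*0)
print("rack front-tops z=.09");print(np.array([plane(B,p,.09) for p in [(171.2,256.2),(178,252.5),(216.2,225.5),(222,222.5),(260,198),(117.5,293)]]))
print("rack bottoms");print(np.array([plane(B,p,0) for p in [(178.7,289),(183.7,286),(220.7,258.7),(224.5,256)]]))
print("scene front-tops");print(np.array([plane(A,p,.09) for p in [(247,193),(273.5,176.5),(297,161.5),(318.5,147.5)]]))
```

```text
case scene
[[ 0.4823 -0.0777  0.066 ]
 [ 0.5372 -0.0572  0.066 ]
 [ 0.6023 -0.2349  0.066 ]
 [ 0.5481 -0.2546  0.066 ]]
[[ 0.5407 -0.2528  0.066 ]
 [ 0.5966 -0.2333  0.066 ]
 [ 0.5325 -0.0541  0.066 ]
 [ 0.4786 -0.0737  0.066 ]]
[np.float64(0.05864733504554077), np.float64(0.18928404359835982), np.float64(0.05767453653337951), np.float64(0.18874125446804327)] [ 0.5425 -0.1561  0.066 ]
[np.float64(0.05914898846209054), np.float64(0.1903352209594654), np.float64(0.057369853328694265), np.float64(0.18955267287196806)] [ 0.5371 -0.1535  0.066 ]
bar [array([120.6454, 154.388 ])] (array([ 0.5231, -0.1131,  0.0772]), np.float64(0.0003231637190708917))
hinge [0. 0. 0.]
rack front-tops z=.09
[[0.5238 0.2669 0.09  ]
 [0.5227 0.2541 0.09  ]
 [0.5277 0.1669 0.09  ]
 [0.5264 0.1543 0.09  ]
 [0.5271 0.0553 0.09  ]
 [0.5196 0.3663 0.09  ]]
rack bottoms
[[0.5254 0.2638 0.    ]
 [0.5245 0.2534 0.    ]
 [0.5267 0.1631 0.    ]
 [0.5268 0.1533 0.    ]]
scene front-tops
[[0.5348 0.0584 0.09  ]
 [0.5341 0.1571 0.09  ]
 [0.5321 0.2562 0.09  ]
 [0.5292 0.3581 0.09  ]]
```

Both views agree on the case:
- Its centre is about (0.540, -0.155), with the long axis at about 110.5° and sides of 190×59 mm as expected.
- The bar is at (0.523, -0.113, 0.077), where 0.078 is expected.
- The rack's bay front is at x≈0.53, y≈0.208, with a yaw of about 1.2°.

I'll move toward the handle.

```bash
python3 -m creep '[-2.6,-2.48,0.2,0,-2.6,-2.48,0.2,0,-2.6,-2.48,0.2,0,-2.6,-2.48,0.2,0,-2.6,-2.48,0.2,0,-2.6,-2.48,0.2,0,-2.6,-2.48,0.2,0,-2.6,-2.48,0.2,0]'
python3 -m creep '[-2.6,-2.48,0.2,0,-2.6,-2.48,0.2,0,-2.6,-2.48,0.2,0,-2.6,-2.48,0.2,0,-2.6,-2.48,0.2,0,-2.6,-2.48,0.2,0,-2.6,-2.48,0.2,0,-2.6,-2.48,0.2,0]'
python3 -m creep '[0,0,0,-7,0,0,0,-7,0,0,0,-7,0,0,0,-7,0,0,0,-7,0,0,0,-7,0,0,0,-4.5,0,0,0,0]'
cat >> h.py <<'E'
def st():
    s=manip.get_state();Rm=R.from_quat(s["orientation"]).as_matrix()
    g=s["tool_pos"]+Rm@[0,0,.047]
    yaw=np.degrees(np.arctan2(Rm[1,1],Rm[0,1]))
    return s,Rm,g,yaw
def go(target,yaw=None,q=True):
    s,Rm,g,y=st()
    d=Rm.T@(np.array(target)-g)*100
    print("t",round(float(s["clock"]),2),"g",g.round(4),"yawY",round(float(y),2),"gap",round(float(s["finger_gap"]),3),"F",s["ft_force"].round(2))
    print("shift cm",d.round(2),"turn",None if yaw is None else round(float((y-yaw+180)%360-180),2))
    if q: print("q",s["q"].round(2))
E
python3 - <<'E'
from h import *
go([.523,-.113,.2],110.5)
E
```

```text
clock: 0.92
tool_pos: [0.3739, 0.2909, 0.2763]
orientation: [0.224, 0.974, 0.0, 0.0]
ft_force: [0.9, 0.0, 0.4]
finger_gap: 1.003
clock: 1.58
tool_pos: [0.4742, 0.0215, 0.2604]
orientation: [0.224, 0.974, 0.0, 0.0]
ft_force: [1.1, 0.2, -0.2]
finger_gap: 0.997
clock: 2.25
tool_pos: [0.4739, 0.0231, 0.2602]
orientation: [-0.18, 0.984, 0.0, 0.0]
ft_force: [0.1, -0.1, 0.1]
finger_gap: 0.998
t 2.25 g [0.4739 0.0231 0.2132] yawY 110.76 gap 0.998 F [ 0.06 -0.11  0.1 ]
shift cm [  0.23 -14.47   1.32] turn 0.26
q [-0.3   0.22  0.16  1.98 -0.04  0.94  1.82]
```

```bash
python3 -m creep '[0,-3.5,0,0,0,-3.5,0,0,0,-3.5,0,0,0.2,-3.5,0,0,0,0,0,0]'
python3 - <<'E'
from h import *
s=st()[0]
d=manip.snapshot("wrist");cv2.imwrite("pics/c1.png",d["image"])
c=cam(d,s)
go([.523,-.113,.2],110.5)
for p in [(.523,-.113,.078),(.54,-.155,.066),(.575,-.244,.066),(.508,-.065,.066)]: print(proj(c,p))
E
```

```text
clock: 2.67
tool_pos: [0.5221, -0.1161, 0.2605]
orientation: [-0.173, 0.985, -0.002, 0.0]
ft_force: [-0.1, -0.9, -0.4]
finger_gap: 1.004
t 2.72 g [ 0.5215 -0.1128  0.2132] yawY 110.02 gap 0.998 F [ 0.1   0.76 -0.42]
shift cm [-0.13 -0.07  1.32] turn -0.48
q [-0.07  0.32  0.24  1.85 -0.09  0.98  2.12]
[260.91434219 188.11603595]
[215.87082647 186.82370956]
[121.47172255 189.18499908]
[310.72659795 187.50477232]
```

View pics/c1.png

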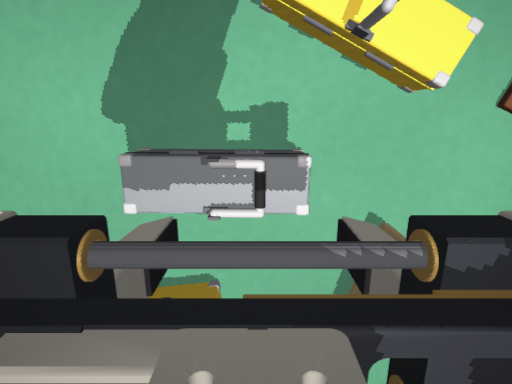

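The wrist view shows the grey case square to the camera and the bar at (260,189), within 1 px of the prediction. I'll narrow the jaws and go down to the bar, keeping the tips about 4 mm above the lid.

```bash
python3 -m creep '[-0.1,-0.1,2.5,-0.5,0,0,2.5,0,0,0,2.5,0,0,0,2,0,0,0,0,0]' 144
python3 - <<'E'
from h import *
go([.523,-.113,.089],110.5)
E
```

```text
clock: 3.13
tool_pos: [0.5202, -0.1077, 0.1618]
orientation: [-0.182, 0.983, 0.001, -0.003]
ft_force: [0.2, -0.3, 0.2]
finger_gap: 0.69
t 3.13 g [ 0.5199 -0.1076  0.1148] yawY 110.99 gap 0.69 F [ 0.17 -0.3   0.25]
shift cm [-0.11 -0.62  2.58] turn 0.49
q [-0.05  0.44  0.21  1.96 -0.13  0.76  2.17]
```

```bash
python3 -m creep '[0,0,0,0,0,0,0,0,0,0,0,0]'
python3 - <<'E'
from h import *
go([.523,-.113,.089],110.5)
s=st()[0];d=manip.snapshot("wrist");c=cam(d,s);cv2.imwrite("pics/c2.png",d["image"])
print(proj(c,(.523,-.113,.078)))
E
```

```text
clock: 3.38
tool_pos: [0.5233, -0.109, 0.1667]
orientation: [-0.183, 0.983, -0.0, 0.001]
ft_force: [0.6, -0.5, 0.6]
finger_gap: 0.475
t 3.38 g [ 0.5234 -0.1091  0.1197] yawY 111.04 gap 0.475 F [ 0.56 -0.49  0.65]
shift cm [ 0.19 -0.35  3.07] turn 0.54
q [-0.05  0.43  0.21  1.95 -0.13  0.76  2.17]
[252.15588083 216.85667915]
```

View pics/c2.png

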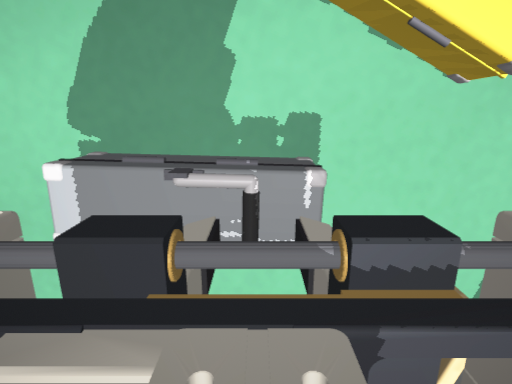

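Bar column is 251 and predicted 252, so I shift y -0.35 cm and go down 3.1.

```bash
python3 -m creep '[0.2,-0.35,1.5,0,0,0,1.2,0,0,0,0,0,0,0,0,0]'
python3 - <<'E'
from h import *
go([.523,-.113,.089],110.5)
E
```

```text
clock: 3.77
tool_pos: [0.5219, -0.1131, 0.1387]
orientation: [-0.183, 0.983, 0.0, 0.0]
ft_force: [0.2, -0.8, -0.0]
finger_gap: 0.438
t 3.77 g [ 0.5219 -0.1131  0.0917] yawY 111.04 gap 0.438 F [ 0.23 -0.83 -0.04]
shift cm [-0.11 -0.03  0.27] turn 0.54
q [-0.03  0.47  0.2   1.98 -0.14  0.7   2.19]
```

```bash
python3 -m creep '[0,0,0.3,0,0,0,0,0,0,0,0,0,0,0,0,0,0,0,0,0,0,0,0,0,0,0,0,0,0,0,0,0]' 255
python3 - <<'E'
from h import *
go([.523,-.113,.089],110.5)
d=manip.snapshot("scene")["image"];crop(d,110,150,250,300,4,"pics/c3.png")
E
```

```text
clock: 4.43
tool_pos: [0.5223, -0.1135, 0.1355]
orientation: [-0.182, 0.983, -0.0, 0.0]
ft_force: [0.7, -0.8, 2.8]
finger_gap: 0.104
t 4.43 g [ 0.5223 -0.1135  0.0885] yawY 111.03 gap 0.104 F [ 0.67 -0.79  2.75]
shift cm [-0.08  0.03 -0.05] turn 0.53
q [-0.03  0.48  0.2   1.98 -0.14  0.7   2.19]
```

View pics/c3.png

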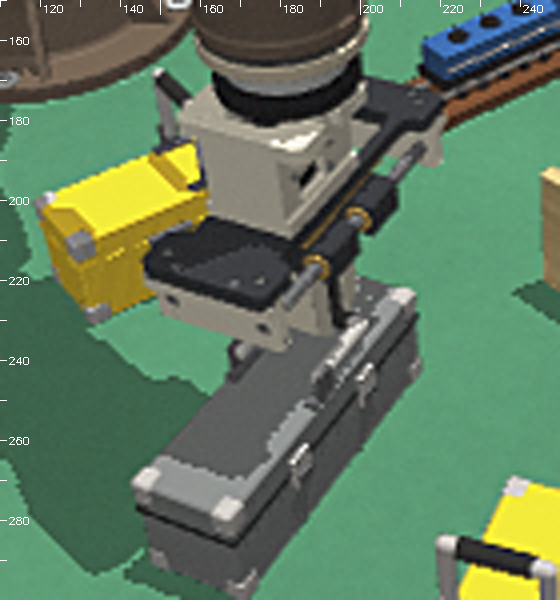

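The bar is gripped: gap 9.6 mm and the fingers inside the U. Now I'll swing the handle up around its hinge.

```bash
python3 -m creep '[0,-0.15,-1.16,0,0,-0.45,-1.09,0,0,-0.72,-0.93,0,0,-0.93,-0.72,0,0,-1.09,-0.45,0,0,-1.16,-0.15,0,0,0,0,0,0,0,0,0]'
python3 - <<'E'
from h import *
go([.5387,-.155,.134],110.5)
E
```

```text
clock: 5.15
tool_pos: [0.5384, -0.1571, 0.1801]
orientation: [-0.182, 0.983, -0.001, 0.0]
ft_force: [0.7, -3.4, -1.3]
finger_gap: 0.11
t 5.15 g [ 0.5384 -0.1572  0.1331] yawY 110.92 gap 0.11 F [ 0.71 -3.4  -1.27]
shift cm [-0.11  0.19 -0.09] turn 0.42
q [ 0.03  0.45  0.22  1.88 -0.13  0.82  2.25]
```

```bash
python3 -m creep '[0,0,-0.6,0,0,0,-0.6,0,0,0,-0.6,0,0,0,-0.6,0,0,0,-0.6,0,0,0,0,0,0,0,0,0]'
python3 - <<'E'
from h import *
go([.5387,-.155,.134],110.5)
d=manip.snapshot("scene")["image"];crop(d,110,150,250,310,4,"pics/d1.png")
d=manip.snapshot("side")["image"];crop(d,250,90,390,230,4,"pics/d2.png")
E
```

```text
clock: 5.73
tool_pos: [0.5385, -0.1555, 0.211]
orientation: [-0.183, 0.983, -0.001, 0.001]
ft_force: [0.6, -1.7, -3.2]
finger_gap: 0.106
t 5.73 g [ 0.5386 -0.1555  0.164 ] yawY 111.06 gap 0.106 F [ 0.56 -1.75 -3.16]
shift cm [-0.02  0.05  3.  ] turn 0.56
q [ 0.02  0.41  0.23  1.85 -0.12  0.89  2.24]
```

View pics/d1.png

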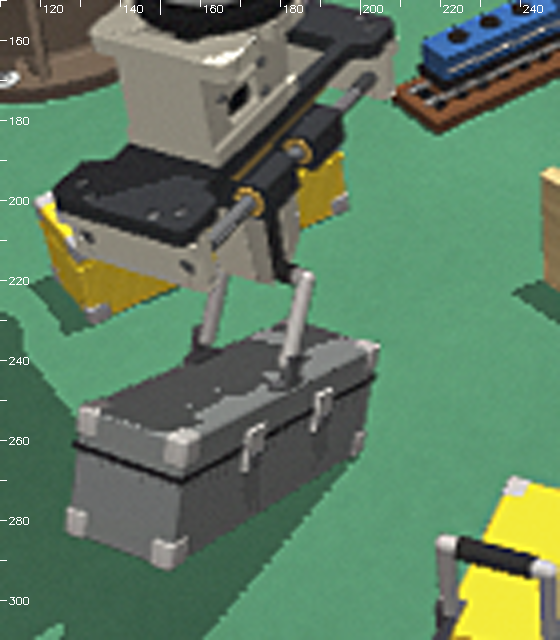

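View pics/d2.png

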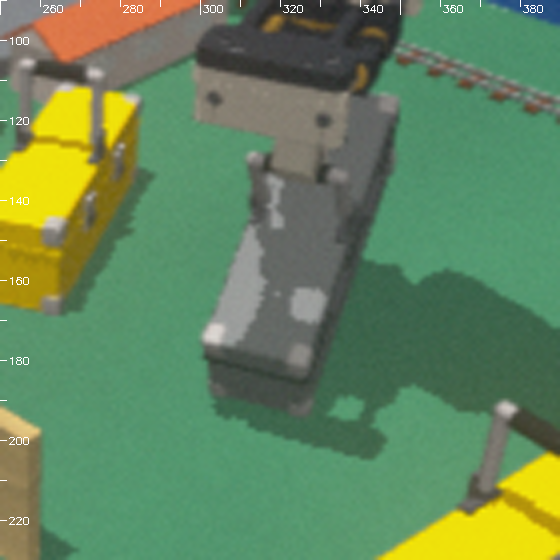

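The -y (near) end rises and the +y end stays low, so the +y end is heavy. I'll lift just clear to be sure.

```bash
python3 -m creep '[0,0,-0.5,0,0,0,-0.5,0,0,0,-0.5,0,0,0,-0.5,0,0,0,-0.5,0,0,0,0,0,0,0,0,0,0,0,0,0]'
python3 - <<'E'
from h import *
go([.5387,-.155,.134],110.5)
d=manip.snapshot("scene")["image"];crop(d,110,130,250,310,3,"pics/d3.png")
d=manip.snapshot("side")["image"];crop(d,250,90,390,230,3,"pics/d4.png")
E
```

```text
clock: 6.5
tool_pos: [0.5378, -0.155, 0.2351]
orientation: [-0.183, 0.983, 0.0, -0.0]
ft_force: [0.2, -0.5, -6.8]
finger_gap: 0.11
t 6.5 g [ 0.5378 -0.155   0.1881] yawY 111.05 gap 0.11 F [ 0.22 -0.51 -6.83]
shift cm [-0.08 -0.03  5.41] turn 0.55
q [ 0.01  0.39  0.23  1.82 -0.11  0.95  2.23]
```

View pics/d3.png

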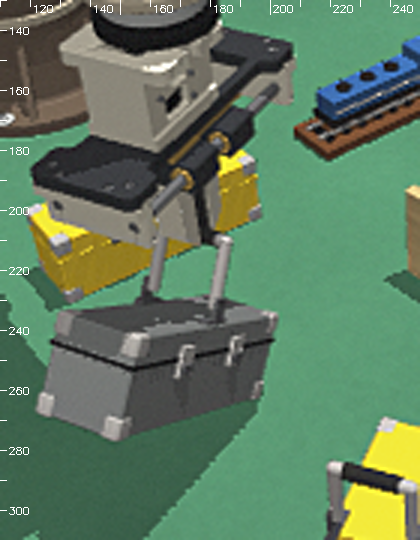

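View pics/d4.png

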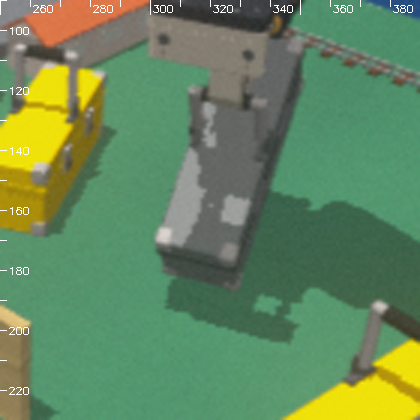

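The force of 6.8 N is the case's full weight and the case is clear, with the +y end hanging low, so +y is heavy. I'll set it down gently.

```bash
python3 -m creep '[0,0,0.5,0,0,0,0.6,0,0,0,0.7,0,0,0,0.7,0,0,0,0.7,0,0,0,0.7,0,0,0,0.7,0,0,0,0,0]'
python3 -m creep '[0,0,0.4,0,0,0,0.3,0,0,0,0,0,0,0,0,0]'
python3 - <<'E'
from h import *
go([.5387,-.155,.134],110.5)
d=manip.snapshot("scene")["image"];crop(d,110,130,250,310,3,"pics/d5.png")
E
```

```text
clock: 7.27
tool_pos: [0.5379, -0.1553, 0.188]
orientation: [-0.183, 0.983, 0.0, -0.0]
ft_force: [1.4, -1.5, 2.6]
finger_gap: 0.111
clock: 7.6
tool_pos: [0.538, -0.155, 0.1821]
orientation: [-0.183, 0.983, 0.0, -0.0]
ft_force: [1.9, -1.8, 2.5]
finger_gap: 0.108
t 7.6 g [ 0.538  -0.155   0.1351] yawY 111.06 gap 0.108 F [ 1.89 -1.81  2.55]
shift cm [-0.07 -0.03  0.11] turn 0.56
q [ 0.03  0.45  0.22  1.88 -0.13  0.83  2.25]
```

View pics/d5.png

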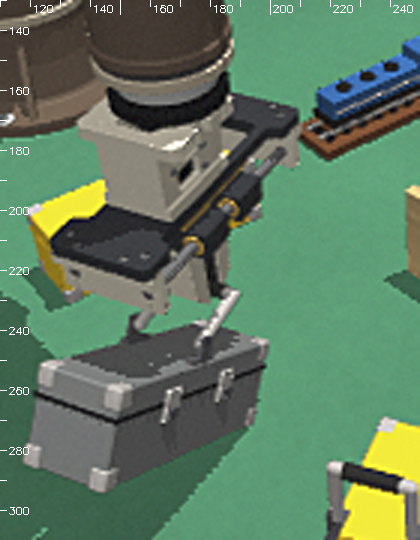

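Run:
```python
from h import *
d=manip.snapshot("side");cv2.imwrite("pics/d6f.png",d["image"]);B=cam(d)
crop(d["image"],270,90,370,220,5,"pics/d6.png")
d=manip.snapshot("scene");A=cam(d);crop(d["image"],110,200,220,310,5,"pics/d7.png")
```

```text
(no output)
```

View pics/d6.png

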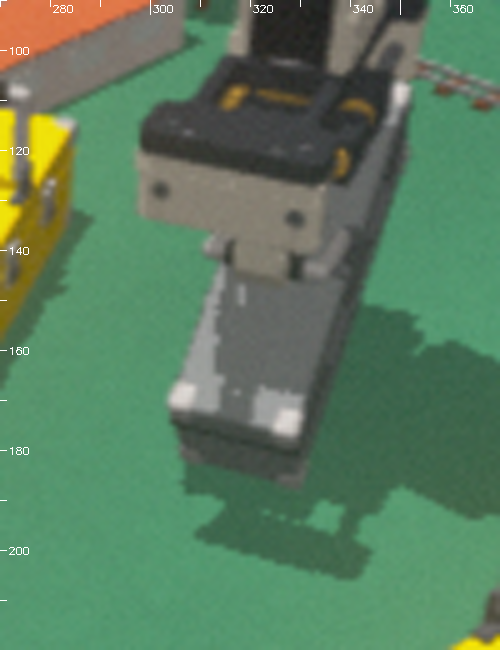

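View pics/d7.png

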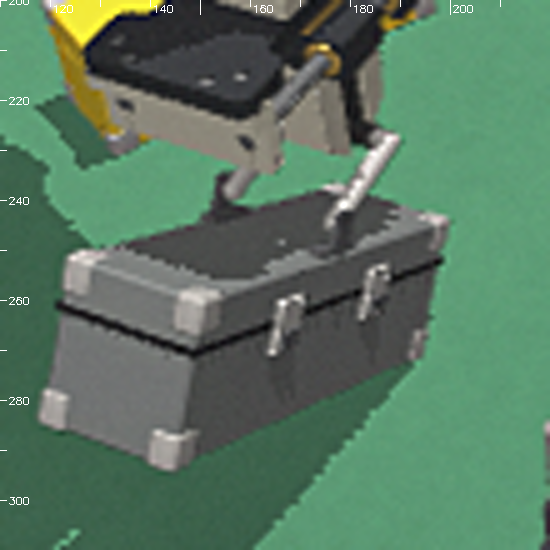

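Run:
```python
from h import *
A=cam(manip.snapshot("scene"));B=cam(manip.snapshot("side"))
for n,a,b in [("P lid +x",(198,243),(303.5,167)),("P bot +x",(193.5,272),(306.5,182)),("N lid -x",(123.5,251),(350,107))]:
    p,e=tri(A,a,B,b);print(n,p.round(4),round(e,4))
```

```text
P lid +x [ 0.56   -0.1217  0.0617] 0.0005
P bot +x [ 0.5694 -0.1515 -0.0024] 0.0026
N lid -x [ 0.5601 -0.2859  0.1566] 0.0016
```

Run:
```python
from h import *
A=cam(manip.snapshot("scene"))
for p,z in [((237,272),.066),((266,276),.066),((204,352),.066),((204,362),0),((232,374),0)]: print(plane(A,p,z).round(3))
```

```text
[ 0.687 -0.122  0.066]
[ 0.737 -0.088  0.066]
[ 0.775 -0.283  0.066]
[ 0.756 -0.274  0.   ]
[ 0.809 -0.254  0.   ]
```

There is plenty of clearance. The heavy edge slid along and the bail now lies nearly level, so I'll lower along the arc that lays the case flat.

```bash
python3 -m creep '[0,-0.98,0.6,0,0,-0.98,0.6,0,0,-0.9,0.75,0,0,-0.85,0.8,0,0,0,0,0,0,0,0,0]'
python3 - <<'E'
from h import *
go([.559,-.209,.089],110.5)
d=manip.snapshot("scene")["image"];crop(d,110,150,250,310,4,"pics/d8.png")
E
```

```text
clock: 8.4
tool_pos: [0.551, -0.1918, 0.1537]
orientation: [-0.182, 0.983, -0.0, -0.001]
ft_force: [1.5, -3.8, 0.8]
finger_gap: 0.109
t 8.4 g [ 0.551  -0.1918  0.1067] yawY 110.92 gap 0.109 F [ 1.5  -3.85  0.85]
shift cm [-0.14 -1.89  1.77] turn 0.42
q [ 0.09  0.52  0.21  1.84 -0.15  0.8   2.32]
```

View pics/d8.png

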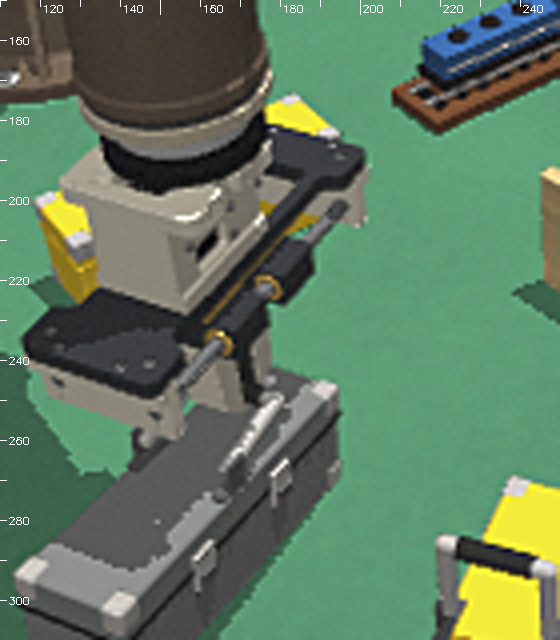

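```bash
python3 -m creep '[0,-0.7,0.8,0,0,-0.6,0.6,0,0,-0.2,0.2,0,0,0,0,0,0,0,0,0]'
python3 - <<'E'
from h import *
go([.559,-.209,.089],110.5)
d=manip.snapshot("scene")["image"];crop(d,100,200,240,340,4,"pics/d9.png")
d=manip.snapshot("side")["image"];crop(d,260,50,400,190,4,"pics/d10.png")
E
```

```text
clock: 8.87
tool_pos: [0.556, -0.2026, 0.1379]
orientation: [-0.183, 0.983, 0.001, -0.001]
ft_force: [-2.9, 3.4, 2.5]
finger_gap: 0.108
t 8.87 g [ 0.5559 -0.2025  0.0909] yawY 111.1 gap 0.108 F [-2.94  3.41  2.52]
shift cm [-0.06 -0.72  0.18] turn 0.6
q [ 0.12  0.55  0.21  1.83 -0.15  0.78  2.34]
```

View pics/d9.png

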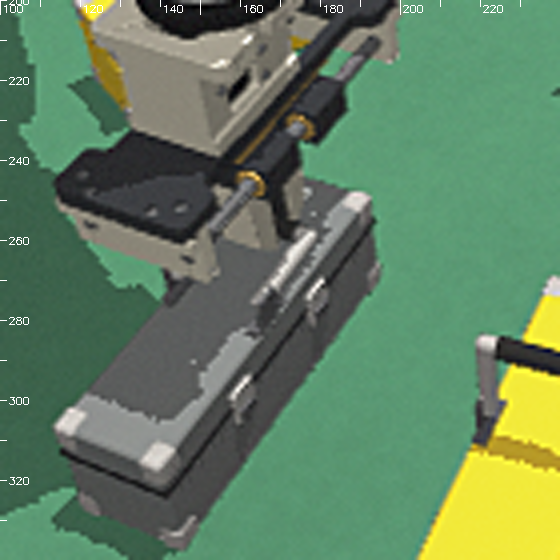

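View pics/d10.png

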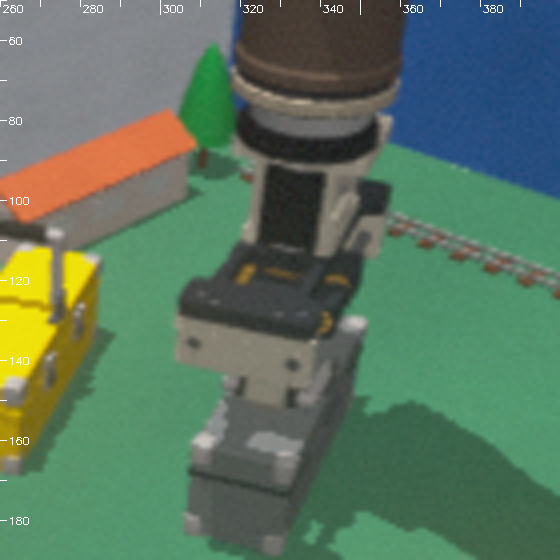

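The case lies flat and the handle lies toward the heavy end. I'll release and rise.

```bash
python3 -m creep '[0,0,0,0,0,0,0,0,0,0,0,0,0,0,0,0,0,0,0,0,0,0,-1,0,0,0,-1.5,0,0,0,-2.5,0]' 150
python3 -m creep '[0,0,-3,7,0,0,-3,7,0,0,-2,7,0,-1,0,7,0,-1,0,7,0,0,0,7,0,0,0,7,0,0,0,0]' 0
python3 - <<'E'
from h import *
go([.6,-.31,.2],20.5)
d=manip.snapshot("scene");cv2.imwrite("pics/e1f.png",d["image"]);crop(d["image"],90,220,220,350,5,"pics/e1.png")
d=manip.snapshot("side");cv2.imwrite("pics/e2f.png",d["image"]);crop(d["image"],280,60,400,190,5,"pics/e2.png")
E
```

```text
clock: 9.63
tool_pos: [0.5556, -0.2035, 0.1881]
orientation: [-0.183, 0.983, 0.001, -0.002]
ft_force: [0.8, -0.6, 0.4]
finger_gap: 0.413
clock: 10.3
tool_pos: [0.5556, -0.2238, 0.2695]
orientation: [0.244, 0.97, 0.0, 0.0]
ft_force: [0.0, -0.1, 0.0]
finger_gap: 0.944
t 10.3 g [ 0.5556 -0.2238  0.2225] yawY 61.71 gap 0.944 F [ 0.02 -0.11  0.04]
shift cm [-7.99 -5.49  2.26] turn 41.21
q [-0.03  0.43  0.46  1.7  -0.22  1.06  1.58]
```

View pics/e1.png

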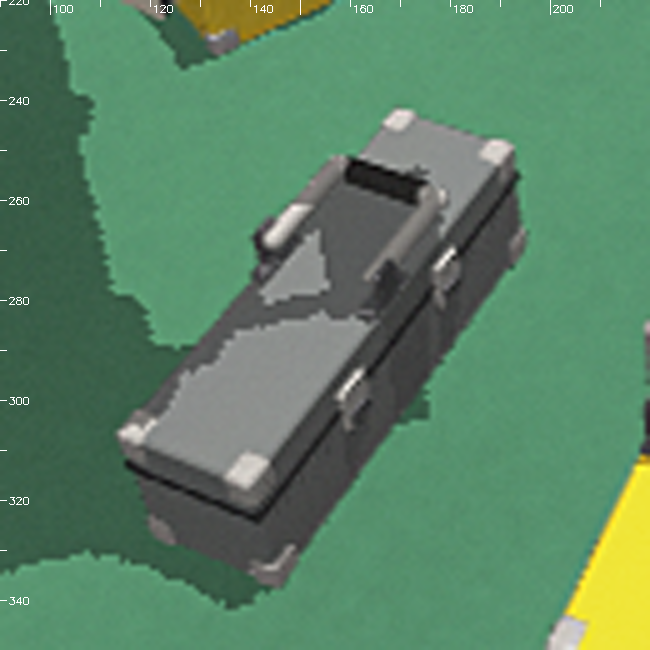

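View pics/e2.png

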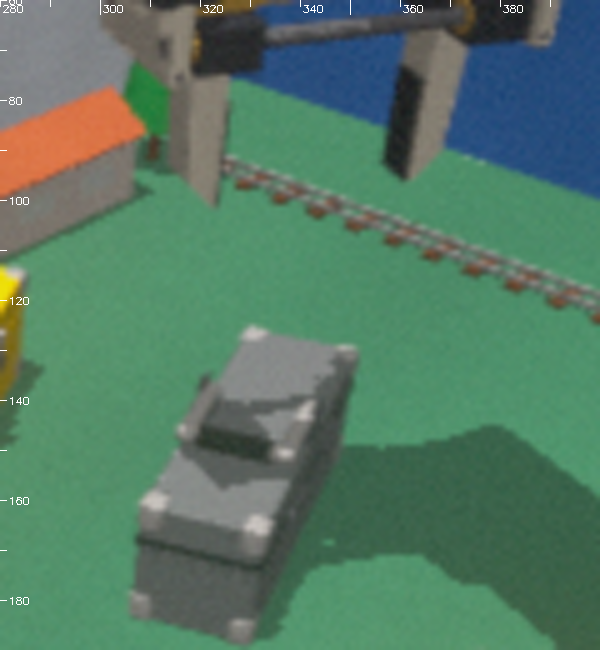

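Run:
```python
from h import *
A=cam(manip.snapshot("scene"));B=cam(manip.snapshot("side"))
a=np.array([plane(A,p,.066) for p in [(167.5,242),(193.2,248.5),(140.5,318.5),(113.8,306.5)]])
b=np.array([plane(B,p,.066) for p in [(332.5,167),(307.8,160),(329,125.7),(351.5,130)]])
for s in (a,b):
    print(s.round(4));print([round(float(np.linalg.norm(s[i]-s[(i+1)%4])),4) for i in range(4)],s.mean(0))
    u=(s[0]+s[1]-s[2]-s[3]);print(np.degrees(np.arctan2(u[1],u[0])))
print(tri(A,(167.2,256),B,(327,147.8)))
```

```text
[[ 0.5126 -0.1693  0.066 ]
 [ 0.5696 -0.1422  0.066 ]
 [ 0.6408 -0.3212  0.066 ]
 [ 0.582  -0.3416  0.066 ]]
[0.0632, 0.1926, 0.0623, 0.1858] [ 0.57626452 -0.24356274  0.066     ]
111.82533723552622
[[ 0.5095 -0.1641  0.066 ]
 [ 0.5675 -0.1465  0.066 ]
 [ 0.6325 -0.3177  0.066 ]
 [ 0.5766 -0.3411  0.066 ]]
[0.0606, 0.1832, 0.0606, 0.1893] [ 0.57149236 -0.24235389  0.066     ]
110.78131870669866
(array([ 0.5573338 , -0.20208033,  0.07927278]), np.float64(0.0035471223607019212))
```

Both views give a case centre of about (0.5735, -0.243) and an axis of about 111°, with sizes of roughly 189×61. I'll pinch 72 mm toward the light (-y) end.

```bash
python3 -m creep '[-2,-1.38,0,0,-2,-1.38,0,0,-2,-1.37,0,0,-2,-1.37,0,0,0,0,0,7,0,0,0,7,0,0,0,7,0,0,0,7]'
python3 -m creep '[0,0,0,7,0,0,0,5.7,0,0,0,0,0,0,0,0]'
python3 - <<'E'
from h import *
go([.599,-.310,.2],21)
s=st()[0];d=manip.snapshot("wrist");c=cam(d,s);cv2.imwrite("pics/e3.png",d["image"])
for dx in (-95,95):
  for dy in (-30,30):
    u=np.array([np.cos(np.radians(111)),np.sin(np.radians(111))]);v=np.array([u[1],-u[0]])
    p=np.array([.5735,-.243])+u*dx/1000+v*dy/1000;print(dx,dy,proj(c,[*p,.066]).round(1))
E
```

```text
clock: 11.17
tool_pos: [0.6003, -0.3101, 0.2686]
orientation: [0.471, 0.882, 0.0, -0.0]
ft_force: [0.1, -0.5, -0.1]
finger_gap: 1.002
clock: 11.5
tool_pos: [0.6005, -0.3096, 0.2686]
orientation: [0.562, 0.827, -0.0, -0.0]
ft_force: [-0.3, -0.3, 0.3]
finger_gap: 0.996
t 11.5 g [ 0.6004 -0.3096  0.2216] yawY 21.64 gap 0.996 F [-0.31 -0.26  0.28]
shift cm [ 0.02 -0.15  2.16] turn 0.64
q [ 0.01  0.59  0.64  1.5  -0.37  1.17  1.09]
-95 -30 [226.8 202.9]
-95 30 [284.  203.6]
95 -30 [223.8  -1.8]
95 30 [291.3  -0.9]
```

View pics/e3.png

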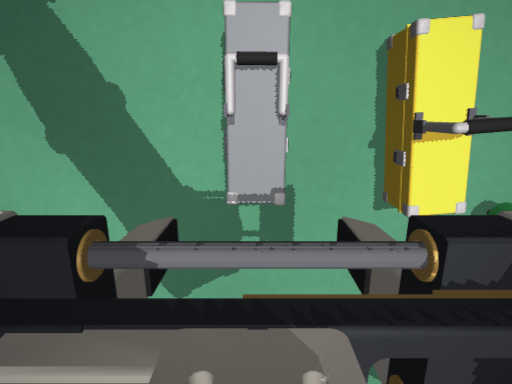

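The N-end corners at (227,203) and (285,203) match the prediction and the case is centred and square between the jaws. I'll go down.

```bash
python3 -m creep '[0,0,3,0,0,0,3,0,0,0,3,0,0,0,3,0,0,0,2.5,0,0,0,2,0,0,0,1.2,0,0,0,0,0]'
python3 -m creep '[0,0,0.8,0,0,0,0,0]'
python3 - <<'E'
from h import *
go([.600,-.310,.033],21.6)
E
```

```text
clock: 12.22
tool_pos: [0.5992, -0.309, 0.0891]
orientation: [0.563, 0.827, -0.0, -0.002]
ft_force: [-0.8, 0.7, 0.1]
finger_gap: 0.999
clock: 12.38
tool_pos: [0.6007, -0.31, 0.0838]
orientation: [0.563, 0.826, 0.0, 0.0]
ft_force: [0.1, 0.6, -0.1]
finger_gap: 1.004
t 12.38 g [ 0.6007 -0.31    0.0368] yawY 21.41 gap 1.004 F [ 0.1   0.6  -0.06]
shift cm [ 0.03 -0.06  0.38] turn -0.19
q [ 0.07  0.78  0.53  1.66 -0.5   0.84  1.19]
```

```bash
python3 -m creep '[0,0,0.3,0,0,0,0,0,0,0,0,0,0,0,0,0,0,0,0,0,0,0,0,0,0,0,0,0]' 255
python3 - <<'E'
from h import *
go([.600,-.310,.033],21.6)
d=manip.snapshot("scene");crop(d["image"],90,200,230,350,4,"pics/f1.png")
E
```

```text
clock: 12.97
tool_pos: [0.6004, -0.31, 0.0811]
orientation: [0.564, 0.826, -0.0, 0.0]
ft_force: [-1.3, 1.0, 3.8]
finger_gap: 0.651
t 12.97 g [ 0.6004 -0.31    0.0341] yawY 21.36 gap 0.651 F [-1.3   1.03  3.78]
shift cm [ 0.02 -0.04  0.11] turn -0.24
q [ 0.07  0.78  0.53  1.66 -0.5   0.84  1.19]
```

View pics/f1.png

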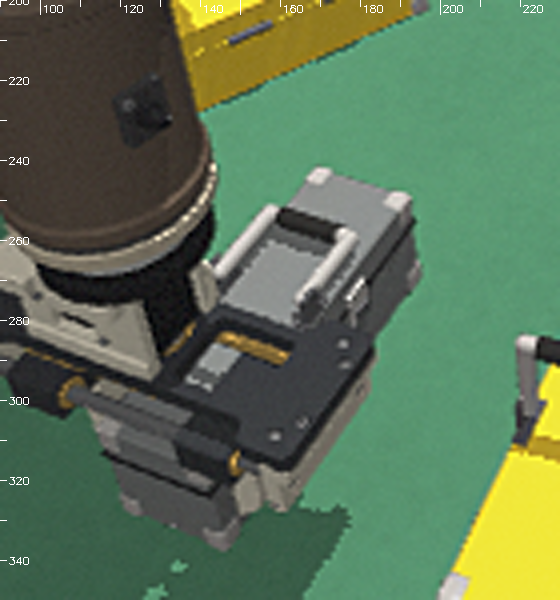

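The gap of 59.9 mm shows a firm pinch. I'll tip over the heavy edge in an arc, first 40°.

```bash
python3 -m creep '[0.4,0,-1.42,0,0.43,0,-1.42,0,0.65,0,-1.33,0,0.66,0,-1.33,0,0.87,0,-1.2,0,0.88,0,-1.2,0,1.07,0,-1.03,0,1.07,0,-1.02,0]'
python3 - <<'E'
from h import *
go([.600,-.310,.033],21.6)
d=manip.snapshot("scene");crop(d["image"],90,150,230,340,3,"pics/f2.png")
d=manip.snapshot("side");crop(d["image"],250,0,400,190,3,"pics/f3.png")
E
```

```text
clock: 13.68
tool_pos: [0.578, -0.2524, 0.1814]
orientation: [0.564, 0.826, 0.0, 0.0]
ft_force: [-0.6, 0.7, -7.1]
finger_gap: 0.652
t 13.68 g [ 0.578  -0.2523  0.1344] yawY 21.36 gap 0.652 F [-0.59  0.69 -7.06]
shift cm [-6.17 -0.06 10.14] turn -0.24
q [-0.07  0.61  0.61  1.72 -0.42  0.95  1.08]
```

View pics/f2.png

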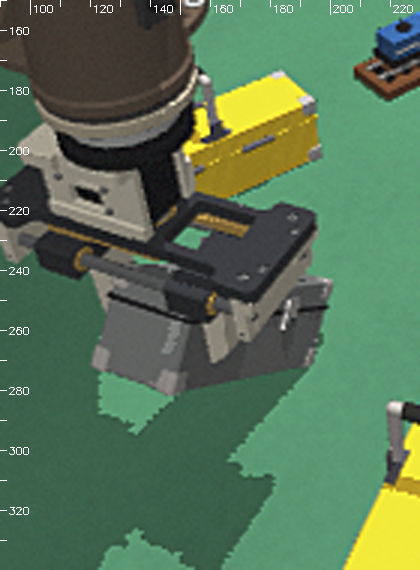

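View pics/f3.png

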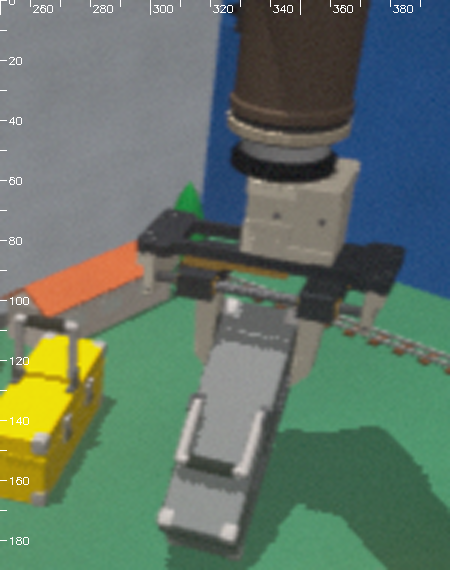

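```bash
python3 -m creep '[1.23,0,-0.6,0,1.23,0,-0.7,0,1.36,0,-0.5,0,1.36,0,-0.5,0,1.44,0,-0.35,0,1.44,0,-0.35,0,0,0,0,0,0,0,0,0]'
python3 - <<'E'
from h import *
go([.600,-.310,.033],21.6)
d=manip.snapshot("scene");crop(d["image"],90,120,250,320,3,"pics/f4.png")
d=manip.snapshot("side");crop(d["image"],230,0,390,190,3,"pics/f5.png")
E
```

```text
clock: 14.45
tool_pos: [0.5486, -0.1773, 0.21]
orientation: [0.563, 0.826, 0.0, -0.0]
ft_force: [0.3, 0.1, -7.9]
finger_gap: 0.651
t 14.45 g [ 0.5486 -0.1773  0.163 ] yawY 21.43 gap 0.651 F [ 0.27  0.07 -7.87]
shift cm [-14.24  -0.06  12.99] turn -0.17
q [-0.23  0.49  0.65  1.83 -0.36  0.94  0.95]
```

View pics/f4.png

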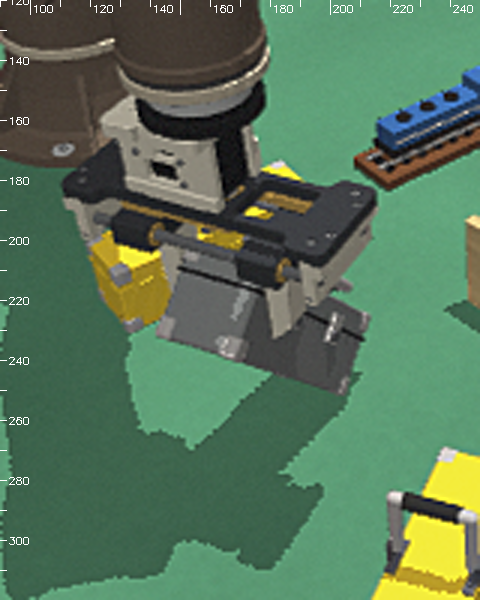

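View pics/f5.png

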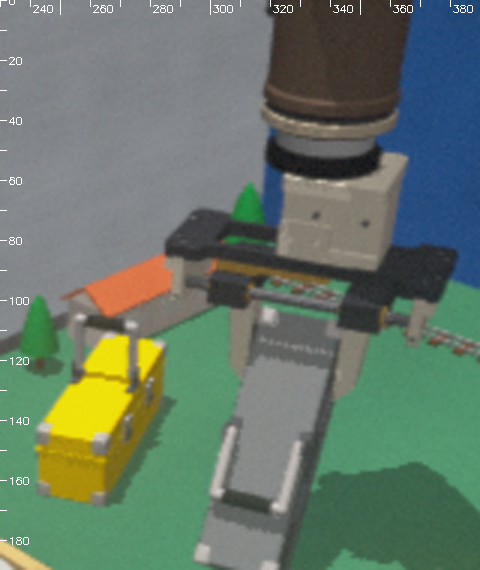

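The pads' torsional friction holds the case at about 40°, so it hangs tilted at full weight and clear of the table. I'll measure the tilt and look for something fixed to push the heavy end against: the outer face of the rack's end divider, which faces -y.

Run:
```python
from h import *
d=manip.snapshot("scene");A=cam(d);crop(d["image"],140,170,240,270,6,"pics/f6.png")
d=manip.snapshot("side");B=cam(d);crop(d["image"],270,80,370,205,5,"pics/f7.png")
print(tri(A,(211.7,226),B,(296.5,183)))
for p in [(131,228),(197,211),(122,216)]: print("yellow",plane(A,p,0).round(3))
for p in [(209,175),(222,182),(267,160)]: print("loco",plane(A,p,0).round(3))
```

```text
(array([ 0.53483672, -0.06334126,  0.05946187]), np.float64(0.005433212218548317))
yellow [ 0.34  -0.171  0.   ]
yellow [ 0.409 -0.01   0.   ]
yellow [ 0.281 -0.162  0.   ]
loco [0.302 0.124 0.   ]
loco [0.358 0.127 0.   ]
loco [0.371 0.309 0.   ]
```

View pics/f6.png

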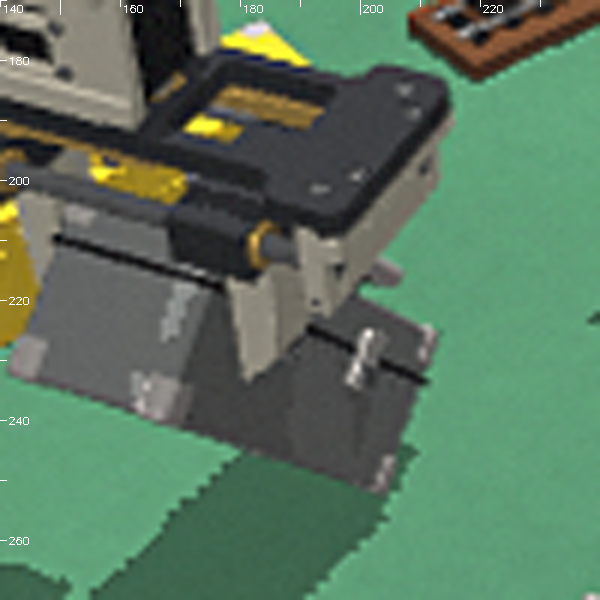

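View pics/f7.png

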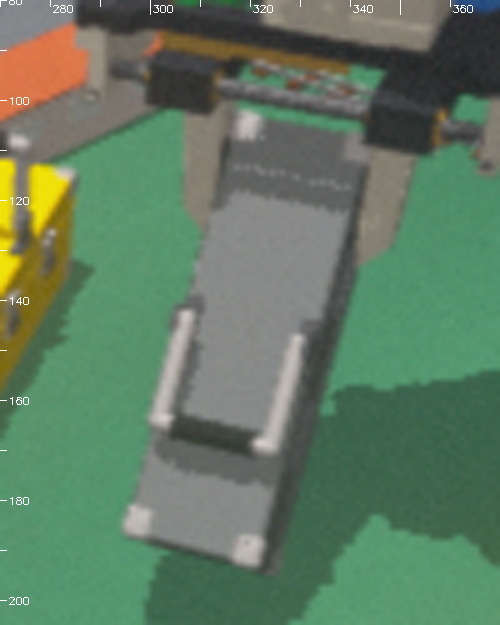

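The tilt is actually about 55°, with P-bottom just off the table. I'll raise it slightly, turn square to the rack, and push the heavy end gently against the outer divider face (y≈0.052) to bring the case upright.

```bash
python3 -m creep '[0,0,-0.8,0,0,0,-0.9,5,0,0,0,5,0,0,0,5,0,0,0,5,0,0,0,0,0,0,0,0]'
python3 - <<'E'
from h import *
go([.585,-.085,.180],1.2)
d=manip.snapshot("scene")
A=cam(d)
for p,z in [((278,240),0),((246,219),0),((247,193),.09)]: print(plane(A,p,z).round(4))
E
```

```text
clock: 15.23
tool_pos: [0.5491, -0.1788, 0.2274]
orientation: [0.698, 0.716, -0.0, 0.0]
ft_force: [-0.0, 0.5, -8.3]
finger_gap: 0.653
t 15.23 g [ 0.5491 -0.1789  0.1804] yawY 1.49 gap 0.653 F [-0.02  0.47 -8.33]
shift cm [9.29 3.84 0.04] turn 0.29
q [-0.3   0.5   0.76  1.82 -0.4   0.99  0.65]
[0.6411 0.0587 0.    ]
[0.528  0.0592 0.    ]
[0.5348 0.0584 0.09  ]
```

```bash
python3 -m creep '[1.3,0.6,0,0,1.5,0.7,0,0,1.6,0.7,0,0,1.6,0.7,0,0,1.5,0.6,0,0,1,0.5,0,0,0.5,0,0,0,0,0,0,0]'
python3 - <<'E'
from h import *
go([.585,-.07,.180],1.2)
d=manip.snapshot("scene");crop(d["image"],150,120,300,270,4,"pics/g1.png")
d=manip.snapshot("side");crop(d["image"],180,50,360,250,3,"pics/g2.png")
E
```

```text
clock: 15.95
tool_pos: [0.5851, -0.0863, 0.227]
orientation: [0.698, 0.716, -0.0, -0.0]
ft_force: [0.1, 0.4, -7.7]
finger_gap: 0.649
t 15.95 g [ 0.585  -0.0863  0.18  ] yawY 1.52 gap 0.649 F [ 0.12  0.44 -7.67]
shift cm [1.62 0.04 0.  ] turn 0.32
q [-0.45  0.52  0.75  1.78 -0.42  1.01  0.49]
```

View pics/g1.png

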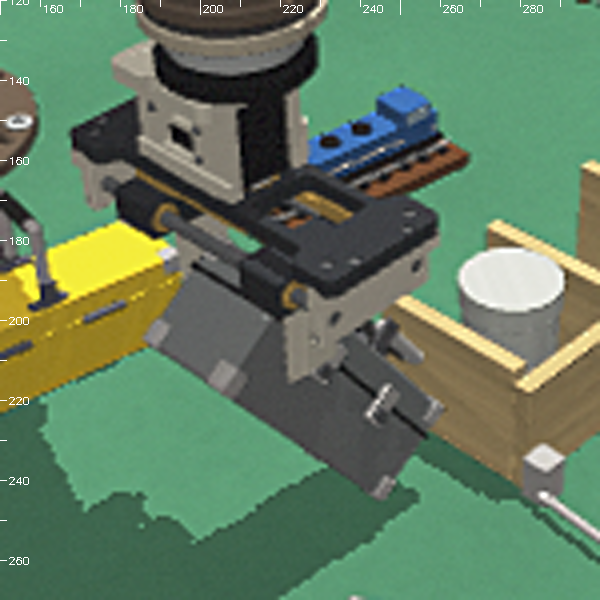

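View pics/g2.png

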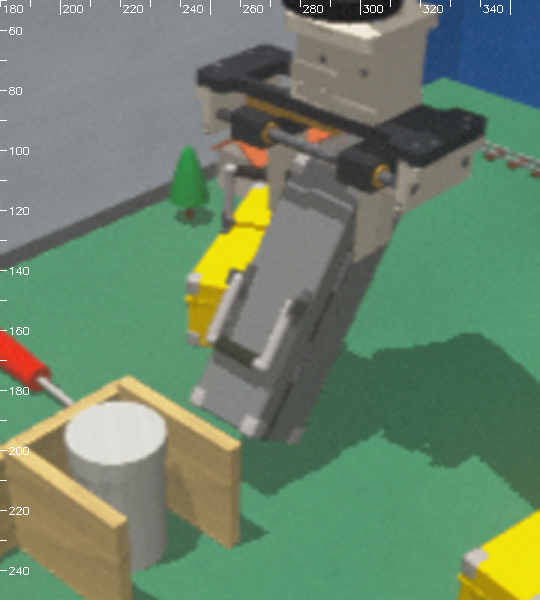

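```bash
python3 -m creep '[0.8,0,0,0,0.8,0,0,0,0.8,0,0,0,0.8,0,0,0,0.8,0,0,0,0,0,0,0]'
python3 - <<'E'
from h import *
go([.585,0.0045,.180],1.2)
d=manip.snapshot("scene");crop(d["image"],170,120,300,270,4,"pics/g3.png")
E
```

```text
clock: 16.55
tool_pos: [0.5843, -0.0456, 0.2272]
orientation: [0.698, 0.716, 0.0, -0.0]
ft_force: [-0.7, 1.7, -8.0]
finger_gap: 0.652
t 16.55 g [ 0.5843 -0.0456  0.1802] yawY 1.48 gap 0.652 F [-0.65  1.72 -8.04]
shift cm [5.   0.2  0.02] turn 0.28
q [-0.53  0.51  0.76  1.79 -0.41  1.    0.42]
```

View pics/g3.png

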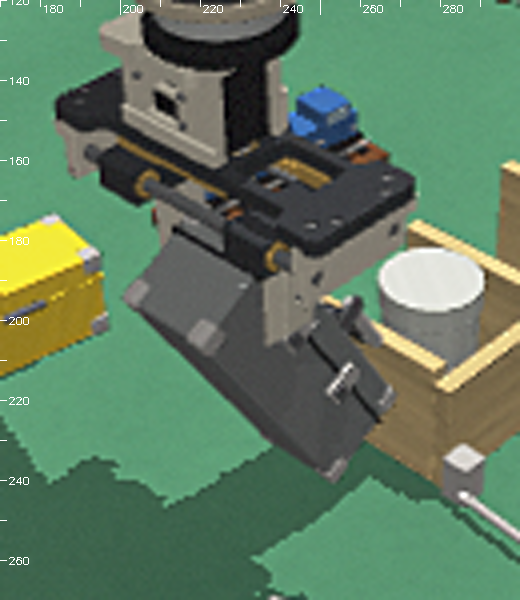

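```bash
python3 -m creep '[0.6,0,0,0,0.6,0,0,0,0.6,0,0,0,0.6,0,0,0,0,0,0,0]'
python3 - <<'E'
from h import *
go([.585,0.0045,.180],1.2)
d=manip.snapshot("scene");crop(d["image"],180,120,310,270,4,"pics/g4.png")
d=manip.snapshot("side");crop(d["image"],170,50,330,250,3,"pics/g5.png")
E
```

```text
clock: 17.02
tool_pos: [0.5836, -0.0221, 0.2271]
orientation: [0.698, 0.716, 0.0, -0.0]
ft_force: [0.3, -0.2, -7.1]
finger_gap: 0.654
t 17.02 g [ 0.5836 -0.0221  0.1801] yawY 1.44 gap 0.654 F [ 0.31 -0.16 -7.11]
shift cm [2.65 0.2  0.02] turn 0.24
q [-0.57  0.51  0.76  1.8  -0.41  1.    0.38]
```

View pics/g4.png

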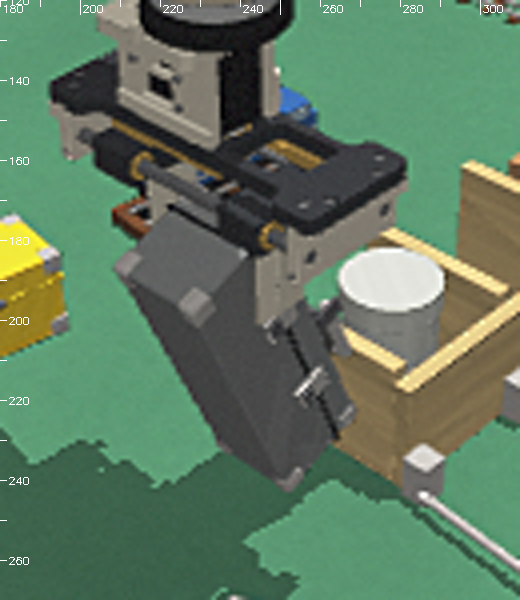

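View pics/g5.png

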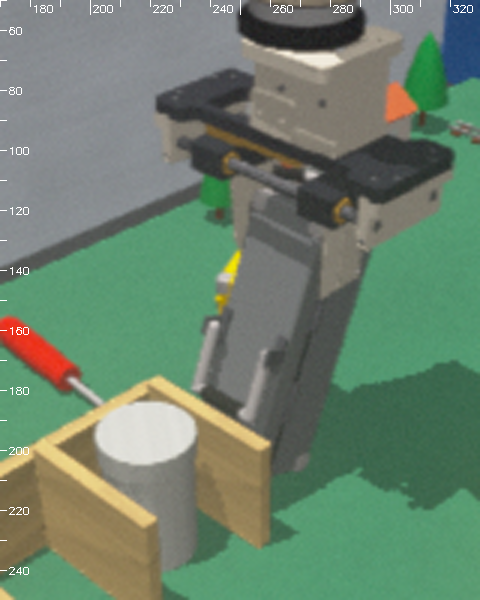

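Working: the tilt is about 72° with low forces. Continuing.

```bash
python3 -m creep '[0.5,0.05,0,0,0.5,0.05,0,0,0.5,0.05,0,0,0.5,0,0,0,0.3,0,0,0,0,0,0,0]'
python3 - <<'E'
from h import *
go([.585,0.0045,.180],1.2)
d=manip.snapshot("scene");crop(d["image"],180,120,310,270,4,"pics/g6.png")
d=manip.snapshot("side");crop(d["image"],170,50,330,250,3,"pics/g7.png")
E
```

```text
clock: 17.62
tool_pos: [0.5848, -0.0011, 0.2276]
orientation: [0.699, 0.715, -0.0, 0.001]
ft_force: [0.3, -4.7, -5.6]
finger_gap: 0.649
t 17.62 g [ 0.5848 -0.0012  0.1806] yawY 1.33 gap 0.649 F [ 0.29 -4.74 -5.61]
shift cm [0.57 0.03 0.06] turn 0.13
q [-0.61  0.51  0.76  1.8  -0.41  1.    0.34]
```

View pics/g6.png

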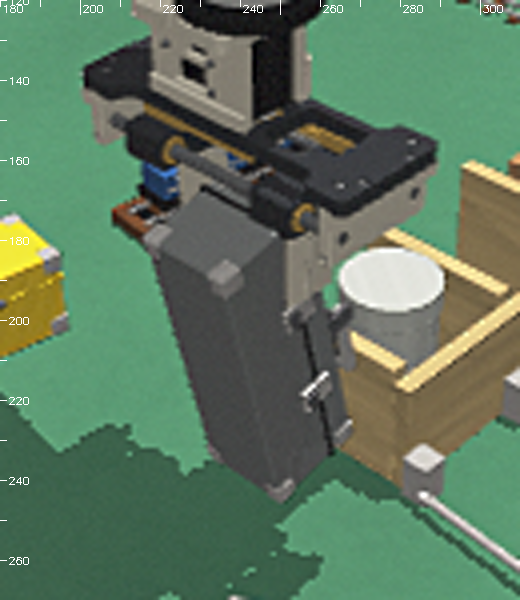

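View pics/g7.png

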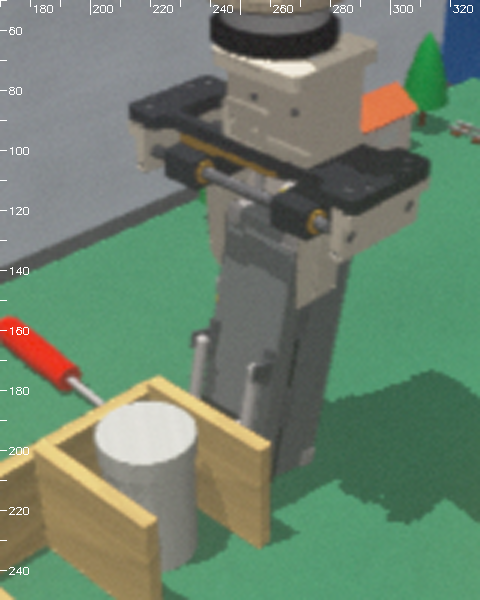

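```bash
cat >> h.py <<'E'
def xplane(c,uv,x):
    o,v=ray(c,uv);return o+v*(x-o[0])/v[0]
E
python3 - <<'E'
from h import *
d=manip.snapshot("scene");A=cam(d);crop(d["image"],210,170,280,250,8,"pics/g8.png")
for p in [(236.5,191),(250,244)]: print(xplane(A,p,.615).round(4))
E
```

```text
[ 0.615  -0.0489  0.1962]
[ 0.615  -0.0129  0.0191]
```

View pics/g8.png

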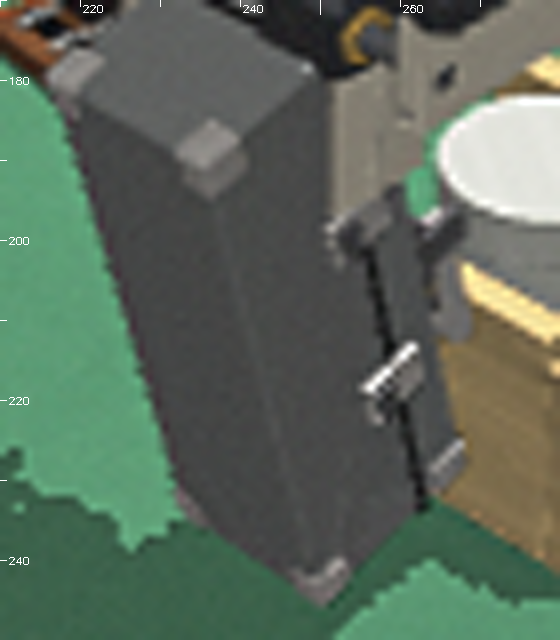

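About 11° remains, so I'll push another 2.5 cm.

```bash
python3 -m creep '[0.5,0,0,0,0.5,0,0,0,0.5,0,0,0,0.5,0,0,0,0.4,0,0,0,0,0,0,0]'
python3 - <<'E'
from h import *
go([.585,0.0045,.180],1.2)
d=manip.snapshot("scene");A=cam(d);crop(d["image"],210,150,300,250,6,"pics/g9.png")
E
```

```text
clock: 18.27
tool_pos: [0.5841, 0.0232, 0.2275]
orientation: [0.699, 0.715, -0.0, 0.001]
ft_force: [0.7, -5.4, -4.8]
finger_gap: 0.652
t 18.27 g [0.5842 0.0231 0.1805] yawY 1.34 gap 0.652 F [ 0.74 -5.42 -4.79]
shift cm [-1.86  0.04  0.05] turn 0.14
q [-0.65  0.51  0.76  1.8  -0.41  1.    0.3 ]
```

View pics/g9.png

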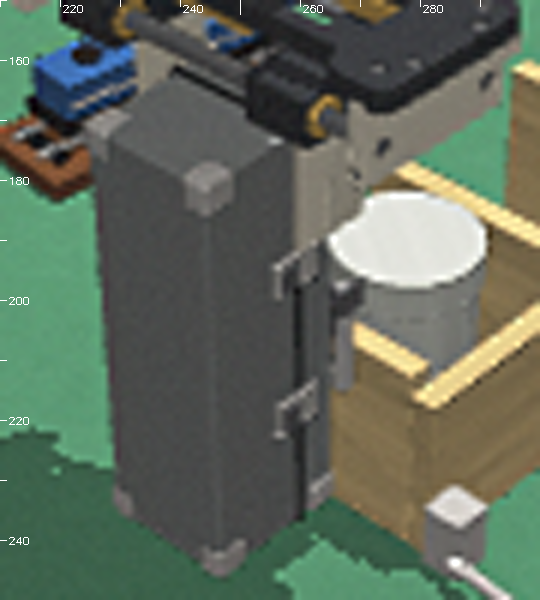

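Run:
```python
from h import *
A=cam(manip.snapshot("scene"))
for p in [(243,180),(246,245)]: print(xplane(A,p,.615).round(4))
p0=xplane(A,(246,245),.615);print([proj(A,p0+[0,0,z]).round(1) for z in (0,.19)])
```

```text
[ 0.615  -0.0297  0.214 ]
[ 0.615  -0.0261  0.0252]
[array([246., 245.]), array([244.2, 178.8])]
```

The case is now vertical within about 1°. The vision gives its underside about 50 mm behind the grasp, so it has shifted in the pads, and its bottom is about 155 mm below the grasp. I'll back off, raise, and check this again with the side view.

```bash
python3 -m creep '[-1,0,0,0,-1.5,0,0,0,-1.5,0,-1,0,0,0,-2.5,0,0,0,-2.5,0,0,0,-2.5,0,0,0,-1.5,0,0,0,0,0]'
python3 - <<'E'
from h import *
go([.575,0.212,.29],91.2)
d=manip.snapshot("scene");crop(d["image"],190,90,290,240,5,"pics/i1.png")
d=manip.snapshot("side");crop(d["image"],210,20,330,180,4,"pics/i2.png")
E
```

```text
clock: 19.03
tool_pos: [0.586, -0.018, 0.3312]
orientation: [0.699, 0.715, 0.002, 0.002]
ft_force: [1.4, 0.1, -7.2]
finger_gap: 0.654
t 19.03 g [ 0.5863 -0.0179  0.2842] yawY 1.29 gap 0.654 F [ 1.41  0.12 -7.22]
shift cm [23.01 -0.61 -0.56] turn -89.91
q [-0.63  0.41  0.82  1.66 -0.32  1.2   0.29]
```

View pics/i1.png

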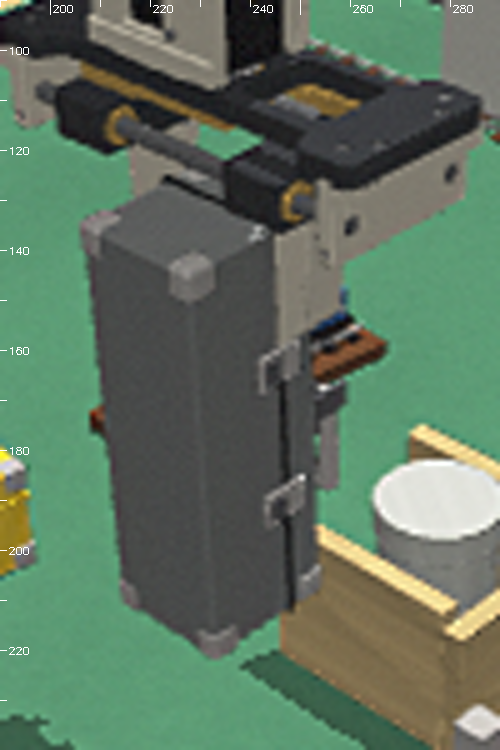

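View pics/i2.png

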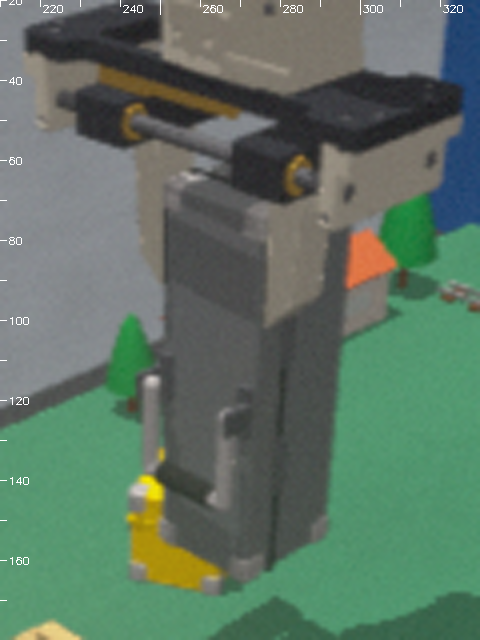

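Run:
```python
from h import *
A=cam(manip.snapshot("scene"));B=cam(manip.snapshot("side"))
print("P lid +x",tri(A,(254,206.5),B,(250.8,155)))
print("N lid +x?",tri(A,(243,133),B,(251,65)))
for p in [(227,147),(232.5,221.5)]: print(xplane(A,p,.6165).round(4))
```

```text
P lid +x (array([ 6.12913542e-01, -5.53244708e-05,  1.25220915e-01]), np.float64(0.00546649780008953))
N lid +x? (array([ 0.61040672, -0.01225589,  0.31403296]), np.float64(0.013798797943622132))
[ 0.6165 -0.0693  0.3096]
[ 0.6165 -0.0655  0.1244]
```

Confirmed by triangulation: lid +18 mm and underside -48 mm from the grasp, and bottom 157 mm below it. I'll raise a bit, turn -90°, and carry over the bay.

```bash
python3 -m creep '[0,0,-1.5,-6,0,0,-1.5,-7,0,0,0,-7,0,0,0,-7,0,0,0,-7,0,0,0,-7,0,0,0,-7,0,0,0,-7]'
python3 -m creep '[0,0,0,-7,0,0,0,-7,0,0,0,-7,0,0,0,-7,0,0,0,-6.5,0,0,0,0,0,0,0,0]'
python3 - <<'E'
from h import *
go([.567,0.212,.31],91.2)
E
```

```text
clock: 19.9
tool_pos: [0.5841, -0.0166, 0.3555]
orientation: [0.287, 0.958, -0.001, -0.002]
ft_force: [-0.1, -0.6, -7.6]
finger_gap: 0.652
clock: 20.48
tool_pos: [0.5843, -0.0169, 0.3559]
orientation: [-0.005, 1.0, -0.0, -0.001]
ft_force: [0.0, 1.0, -6.9]
finger_gap: 0.654
t 20.48 g [ 0.5841 -0.0169  0.3089] yawY 90.63 gap 0.654 F [ 0.02  0.98 -6.87]
shift cm [ 1.46 22.91 -0.1 ] turn -0.57
q [-0.4   0.34  0.47  1.61 -0.16  1.24  1.68]
```

```bash
python3 -m creep '[0.2,2,0,0,0.2,3.2,0,0,0.2,3.5,0,0,0.2,3.5,0,0,0.2,3.5,0,0,0.2,3.2,0,0,0.2,2.5,0,-0.5,0.1,1.5,0,0]'
python3 -m creep '[0,0,0,0,0,0,0,0]'
python3 - <<'E'
from h import *
go([.567,0.212,.31],91.2)
s=st()[0];d=manip.snapshot("wrist");c=cam(d,s);cv2.imwrite("pics/j1.png",d["image"])
print([proj(c,[.53,y,.09]).round(1) for y in (.168,.212,.256)])
d=manip.snapshot("scene");crop(d["image"],230,70,370,220,4,"pics/j2.png")
d=manip.snapshot("side");crop(d["image"],80,20,280,320,2,"pics/j3.png")
E
```

```text
clock: 21.15
tool_pos: [0.565, 0.2165, 0.3561]
orientation: [-0.012, 1.0, 0.001, -0.001]
ft_force: [-0.6, 0.7, -8.3]
finger_gap: 0.65
clock: 21.32
tool_pos: [0.566, 0.2126, 0.3564]
orientation: [-0.011, 1.0, -0.001, -0.001]
ft_force: [0.5, -2.1, -8.1]
finger_gap: 0.649
t 21.32 g [0.5659 0.2125 0.3094] yawY 91.29 gap 0.649 F [ 0.51 -2.1  -8.07]
shift cm [-0.11 -0.05 -0.06] turn 0.09
q [-0.73  0.37  0.39  1.55 -0.14  1.25  1.28]
[array([221.4, 140.6]), array([257.7, 141.4]), array([294. , 142.3])]
```

View pics/j1.png

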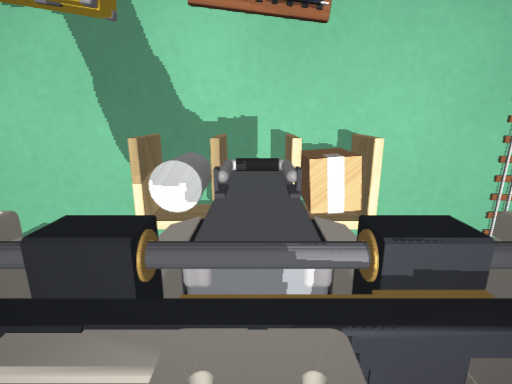

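View pics/j2.png

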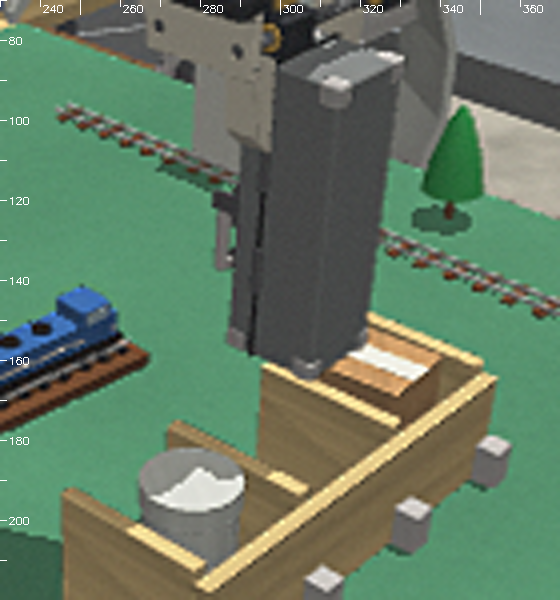

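View pics/j3.png

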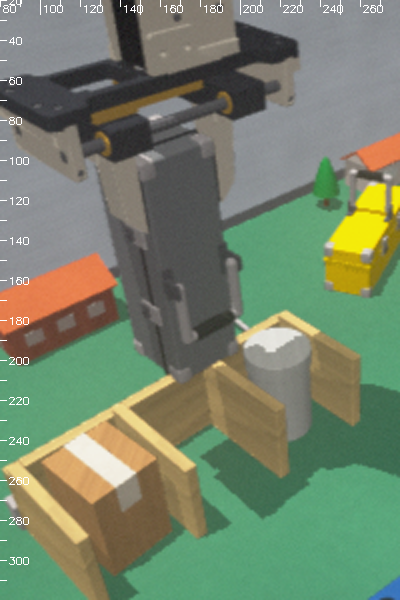

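Run:
```python
from h import *
a=cv2.imread("pics/j1.png");crop(a,190,120,330,240,5,"pics/j4.png")
```

```text
(no output)
```

View pics/j4.png

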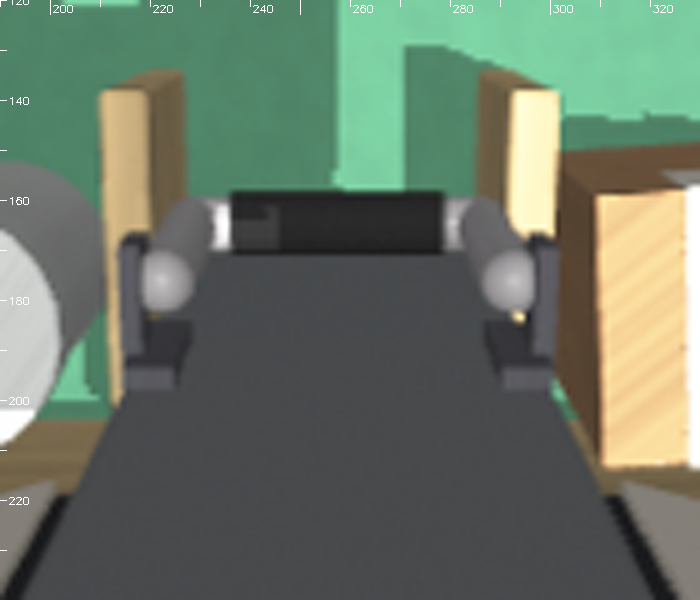

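Divider top inner corners are at (219.5,138) and (292,138), so the bay centre is about y=0.210 and I shift -0.2 cm. Now lowering.

```bash
python3 -m creep '[0,-0.2,1,0,0,0,1.5,0,0,0,2,0,0,0,2,0,0,0,2,0,0,0,2,0,0,0,1.5,0,0,0,0,0]'
python3 - <<'E'
from h import *
go([.567,0.2105,.157],91.2)
d=manip.snapshot("scene");crop(d["image"],230,70,370,220,4,"pics/k2.png")
d=manip.snapshot("side");crop(d["image"],80,60,280,310,3,"pics/k3.png")
E
```

```text
clock: 22.13
tool_pos: [0.5646, 0.2083, 0.2334]
orientation: [-0.011, 1.0, -0.001, -0.003]
ft_force: [-0.9, -0.9, -7.8]
finger_gap: 0.652
t 22.13 g [0.5643 0.2082 0.1864] yawY 91.24 gap 0.652 F [-0.87 -0.87 -7.78]
shift cm [-0.29  0.24  2.94] turn 0.04
q [-0.7   0.46  0.36  1.72 -0.19  1.    1.33]
```

View pics/k2.png

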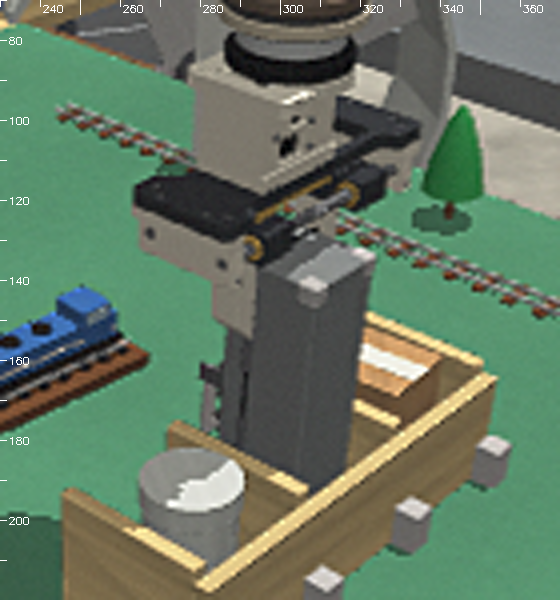

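View pics/k3.png

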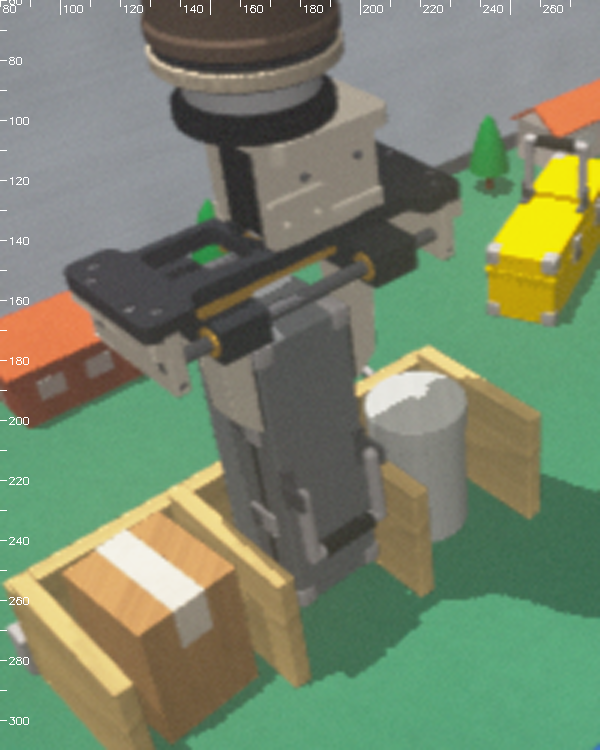

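```bash
python3 -m creep '[0,0.1,0.8,0,0,0.1,0.8,0,0,0,0.4,0,0,0,0,0,0,0,0,0]'
python3 - <<'E'
from h import *
go([.591,0.2105,.157],91.2)
E
python3 -m creep '[-0.5,0,0,0,-0.5,0,0,0,-0.5,0,0,0,-0.2,0,0,0,0,0,0,0,0,0,0,0]'
python3 - <<'E'
from h import *
go([.591,0.2105,.157],91.2)
d=manip.snapshot("scene");crop(d["image"],250,100,370,220,5,"pics/l2.png")
E
```

```text
clock: 22.65
tool_pos: [0.5661, 0.2121, 0.2171]
orientation: [-0.012, 1.0, -0.0, -0.0]
ft_force: [0.3, -0.1, -8.0]
finger_gap: 0.654
t 22.65 g [0.5661 0.2121 0.1701] yawY 91.36 gap 0.654 F [ 0.29 -0.05 -7.97]
shift cm [-2.48 -0.22  1.31] turn 0.16
q [-0.69  0.48  0.36  1.74 -0.2   0.96  1.33]
clock: 23.15
tool_pos: [0.5834, 0.2124, 0.2171]
orientation: [-0.012, 1.0, -0.0, 0.0]
ft_force: [-0.4, 0.3, -8.0]
finger_gap: 0.656
t 23.15 g [0.5834 0.2124 0.1701] yawY 91.35 gap 0.656 F [-0.41  0.31 -7.99]
shift cm [-0.75 -0.21  1.31] turn 0.15
q [-0.68  0.51  0.36  1.7  -0.21  0.97  1.35]
```

View pics/l2.png

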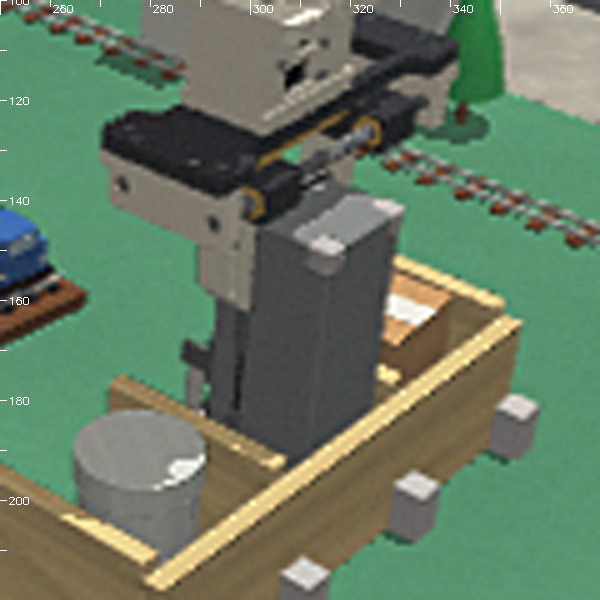

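```bash
python3 -m creep '[0,-0.1,0.4,0,0,0,0.3,0,0,0,0.2,0,0,0,0,0,0,0,0,0]'
python3 -m creep '[0,0,0.2,0,0,0,0.1,0,0,0,0,0]'
python3 - <<'E'
from h import *
go([.591,0.2105,.157],91.2)
E
```

```text
clock: 23.62
tool_pos: [0.5833, 0.2114, 0.208]
orientation: [-0.012, 1.0, -0.0, -0.0]
ft_force: [-0.9, -1.2, -7.6]
finger_gap: 0.649
clock: 23.87
tool_pos: [0.5833, 0.2115, 0.2058]
orientation: [-0.012, 1.0, 0.0, 0.0]
ft_force: [-4.3, -1.1, 0.9]
finger_gap: 0.649
t 23.87 g [0.5833 0.2115 0.1588] yawY 91.35 gap 0.649 F [-4.34 -1.05  0.88]
shift cm [-0.77 -0.12  0.18] turn 0.15
q [-0.67  0.52  0.35  1.71 -0.21  0.95  1.35]
```

Floor contact at the predicted height. I'll ease up slightly and slide toward the back board.

```bash
python3 -m creep '[0,0,-0.2,0,-0.25,0,0,0,-0.25,0,0,0,0,0,0,0]'
python3 -m creep '[-0.2,0,0,0,-0.2,0,0,0,0,0,0,0]'
python3 - <<'E'
from h import *
go([.591,0.2105,.157],91.2)
d=manip.snapshot("scene");cv2.imwrite("pics/m1f.png",d["image"]);crop(d["image"],270,110,350,220,6,"pics/m1.png")
E
```

```text
clock: 24.2
tool_pos: [0.5862, 0.2117, 0.2071]
orientation: [-0.012, 1.0, -0.0, -0.003]
ft_force: [-11.7, -0.9, 4.1]
finger_gap: 0.654
clock: 24.45
tool_pos: [0.5895, 0.2118, 0.2079]
orientation: [-0.012, 1.0, 0.0, -0.003]
ft_force: [-18.3, -2.6, 13.4]
finger_gap: 0.654
t 24.45 g [0.5892 0.2118 0.1609] yawY 91.38 gap 0.654 F [-18.28  -2.59  13.37]
shift cm [-0.17 -0.13  0.39] turn 0.18
q [-0.67  0.53  0.35  1.69 -0.21  0.97  1.36]
```

View pics/m1.png

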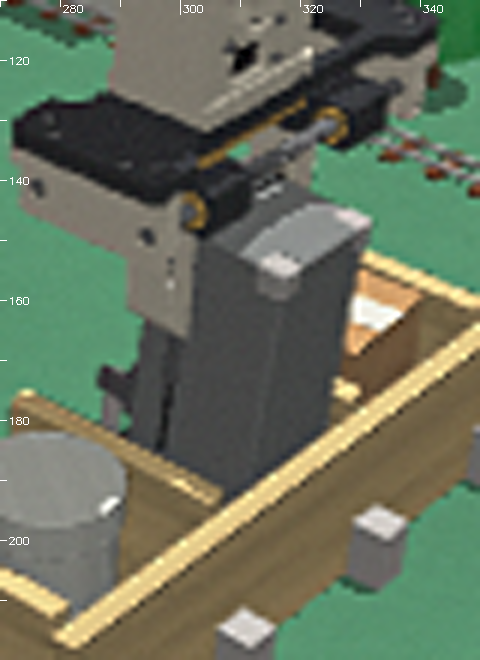

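Fx is -18 N, so the case reached the board at about x=0.584 and further pushing only leaned it a little. I'll back off, square it on the floor with a light press, and check.

```bash
python3 -m creep '[0.3,0,0,0,0.3,0,0,0,0,0,0,0]'
python3 -m creep '[0,0,0.1,0,0,0,0.1,0,0,0,0,0]'
python3 - <<'E'
from h import *
go([.584,0.2105,.157],91.2)
d=manip.snapshot("scene");crop(d["image"],270,110,350,220,6,"pics/m2.png")
E
```

```text
clock: 24.75
tool_pos: [0.5866, 0.2117, 0.2076]
orientation: [-0.012, 1.0, 0.0, 0.001]
ft_force: [-1.3, -0.3, -3.2]
finger_gap: 0.651
clock: 25.0
tool_pos: [0.587, 0.2116, 0.2075]
orientation: [-0.012, 1.0, 0.001, 0.001]
ft_force: [-8.5, -2.5, 16.7]
finger_gap: 0.654
t 25.0 g [0.5871 0.2116 0.1605] yawY 91.34 gap 0.654 F [-8.47 -2.51 16.74]
shift cm [ 0.31 -0.11  0.35] turn 0.14
q [-0.67  0.52  0.35  1.7  -0.21  0.96  1.36]
```

View pics/m2.png

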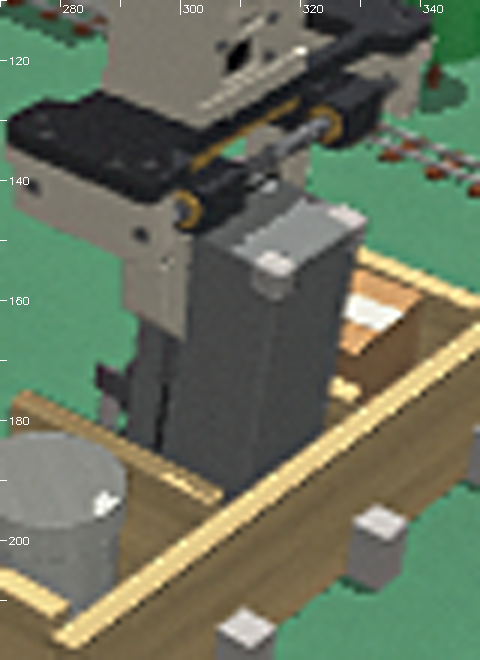

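Run:
```python
from h import *
d=manip.snapshot("scene");A=cam(d);crop(d["image"],285,130,340,205,8,"pics/m3.png")
d=manip.snapshot("side");B=cam(d);crop(d["image"],140,100,240,275,4,"pics/m4.png")
# expected vertical edge: underside, -y side
for x in (.634,.639):
  for y in (.1815,.2415): print(x,y,[proj(A,[x,y,z]).round(1) for z in (.095,.14,.19)])
for x in (.568,):
  for y in (.1815,.2415): print("lid",y,[proj(B,[x,y,z]).round(1) for z in (0,.09,.19)])
```

```text
0.634 0.1815 [array([309.6, 186.6]), array([311. , 171.8]), array([312.7, 154.3])]
0.634 0.2415 [array([323.9, 176.8]), array([325.7, 162.2]), array([327.8, 145. ])]
0.639 0.1815 [array([311.2, 187.5]), array([312.7, 172.6]), array([314.4, 155. ])]
0.639 0.2415 [array([325.5, 177.5]), array([327.3, 162.9]), array([329.5, 145.7])]
lid 0.1815 [array([199.9, 252.4]), array([195.8, 218.6]), array([190.3, 174.1])]
lid 0.2415 [array([174.9, 269.1]), array([168.4, 235. ]), array([159.9, 189.7])]
```

View pics/m3.png

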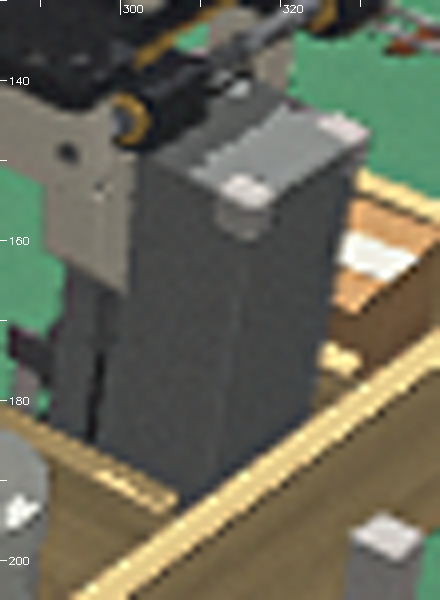

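View pics/m4.png

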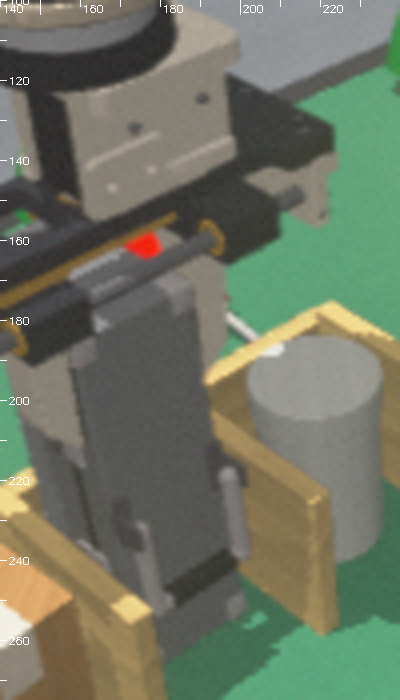

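The underside edge leans about 3.8° toward the board. I'll back off 1 cm, press lightly to square the base, and re-measure.

```bash
python3 -m creep '[0.5,0,-0.3,0,0.6,0,0,0,0.3,0,0,0,0,0,0,0,0,0,0.2,0,0,0,0.2,0,0,0,0.1,0,0,0,0,0]'
python3 - <<'E'
from h import *
go([.584,0.2105,.157],91.2)
d=manip.snapshot("scene");A=cam(d);crop(d["image"],285,130,340,205,8,"pics/n1.png")
E
```

```text
clock: 25.82
tool_pos: [0.5741, 0.2111, 0.2073]
orientation: [-0.012, 1.0, 0.001, 0.002]
ft_force: [-9.6, -3.4, 29.4]
finger_gap: 0.652
t 25.82 g [0.5743 0.2112 0.1603] yawY 91.33 gap 0.652 F [-9.58 -3.45 29.44]
shift cm [-0.97 -0.09  0.33] turn 0.13
q [-0.68  0.5   0.35  1.73 -0.21  0.94  1.35]
```

View pics/n1.png

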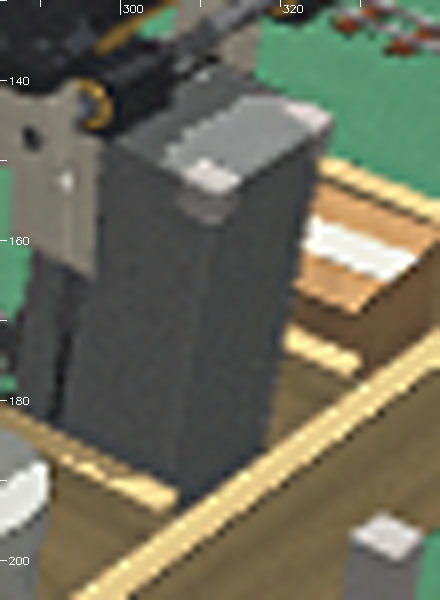

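The lean is now about 1.5–2°. I'll ease the press, release so it settles on its flat end, then re-grip it squared and slide it home lightly.

```bash
python3 -m creep '[0,0,-0.2,0,0,0,-0.1,0,0,0,0,0,0,0,0,0]'
python3 -m creep '[0,0,0,0,0,0,0,0,0,0,0,0]' 70
python3 -m creep '[0,0,0,0,0,0,0,0]' 0
python3 - <<'E'
from h import *
go([.584,0.2105,.157],91.2)
d=manip.snapshot("scene");A=cam(d);crop(d["image"],285,130,340,205,8,"pics/n2.png")
E
```

```text
clock: 26.2
tool_pos: [0.5737, 0.2113, 0.2074]
orientation: [-0.012, 1.0, 0.0, 0.002]
ft_force: [-0.3, -1.1, 8.6]
finger_gap: 0.654
clock: 26.45
tool_pos: [0.5722, 0.2114, 0.2059]
orientation: [-0.012, 1.0, -0.0, -0.0]
ft_force: [0.6, -0.0, 0.2]
finger_gap: 0.727
clock: 26.62
tool_pos: [0.5722, 0.2113, 0.2059]
orientation: [-0.012, 1.0, -0.0, -0.0]
ft_force: [-0.2, 0.2, -0.8]
finger_gap: 0.822
t 26.62 g [0.5722 0.2113 0.1589] yawY 91.36 gap 0.822 F [-0.16  0.21 -0.79]
shift cm [-1.18 -0.1   0.19] turn 0.16
q [-0.68  0.5   0.35  1.73 -0.21  0.94  1.35]
```

View pics/n2.png

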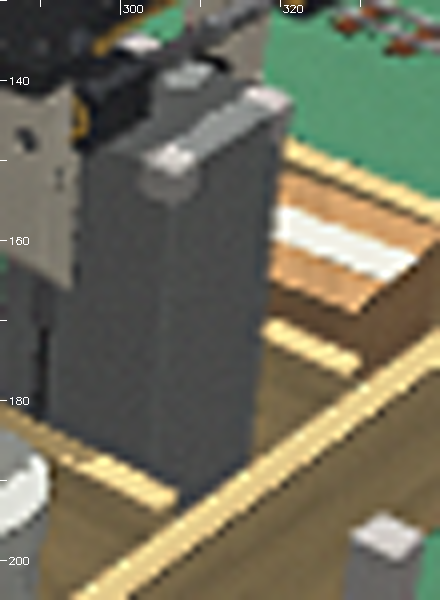

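The case has settled upright with its underside at about x≈0.616, roughly 20 mm short of the board. I'll re-grip nearer its centre line and a bit lower.

```bash
python3 -m creep '[-0.5,0,0.4,0,-0.5,0,0.4,0,0,0,0,0,0,0,0,0]' 0
python3 -m creep '[0,0,0,0,0,0,0,0,0,0,0,0,0,0,0,0,0,0,0,0]' 255
python3 -m creep '[0,0,-0.2,0,0,0,-0.1,0,0,0,0,0]'
python3 - <<'E'
from h import *
go([.60,0.2105,.150],91.2)
E
```

```text
clock: 27.0
tool_pos: [0.5825, 0.2112, 0.1976]
orientation: [-0.012, 1.0, -0.0, -0.0]
ft_force: [-0.6, 0.5, 0.1]
finger_gap: 1.002
clock: 27.42
tool_pos: [0.5822, 0.2115, 0.1984]
orientation: [-0.012, 1.0, 0.0, 0.0]
ft_force: [0.2, -1.0, 0.1]
finger_gap: 0.687
clock: 27.67
tool_pos: [0.5817, 0.2113, 0.2007]
orientation: [-0.012, 1.0, -0.0, -0.001]
ft_force: [0.4, -0.4, -8.6]
finger_gap: 0.651
t 27.67 g [0.5817 0.2112 0.1537] yawY 91.35 gap 0.651 F [ 0.44 -0.45 -8.57]
shift cm [-1.83 -0.12  0.37] turn 0.15
q [-0.67  0.52  0.35  1.72 -0.21  0.94  1.35]
```

```bash
python3 -m creep '[-0.4,0,0,0,-0.4,0,0,0,-0.4,0,0,0,-0.2,0,0,0,0,0,0,0,0,0,0,0]'
python3 -m creep '[-0.2,0,0,0,0,0,0,0]'
python3 -m creep '[-0.15,0,0,0,0,0,0,0]'
python3 - <<'E'
from h import *
go([.60,0.2105,.150],91.2)
d=manip.snapshot("scene");A=cam(d);crop(d["image"],285,130,340,205,8,"pics/n3.png")
E
```

```text
clock: 28.17
tool_pos: [0.5964, 0.2116, 0.2011]
orientation: [-0.012, 1.0, -0.0, -0.0]
ft_force: [0.2, -1.2, -8.2]
finger_gap: 0.652
clock: 28.33
tool_pos: [0.5985, 0.2118, 0.2012]
orientation: [-0.012, 1.0, 0.0, 0.0]
ft_force: [0.3, -0.4, -7.2]
finger_gap: 0.654
clock: 28.5
tool_pos: [0.6, 0.2119, 0.2013]
orientation: [-0.012, 1.0, 0.0, 0.0]
ft_force: [-0.2, -0.1, -7.6]
finger_gap: 0.653
t 28.5 g [0.6    0.2119 0.1543] yawY 91.35 gap 0.653 F [-0.24 -0.09 -7.56]
shift cm [ 0.   -0.14  0.43] turn 0.15
q [-0.66  0.55  0.35  1.67 -0.22  0.96  1.37]
```

View pics/n3.png

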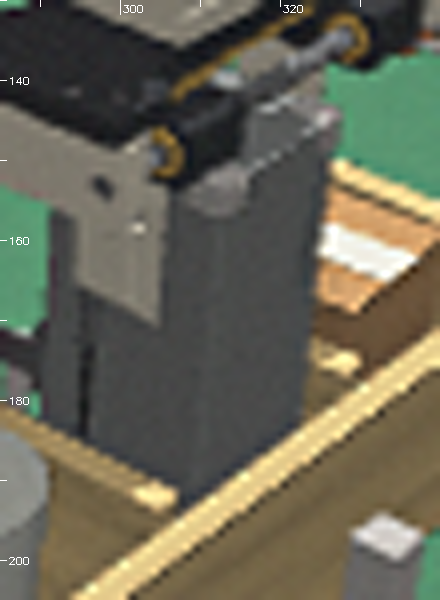

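```bash
python3 -m creep '[-0.15,0,0,0,0,0,0,0]' | grep -E "pos|force"
python3 -m creep '[-0.15,0,0,0,0,0,0,0]'| grep -E "pos|force"
python3 -m creep '[-0.12,0,0,0,0,0,0,0]'| grep -E "pos|force"
```

```text
tool_pos: [0.6015, 0.2119, 0.2013]
ft_force: [0.2, -0.3, -6.1]
tool_pos: [0.6031, 0.2119, 0.2013]
ft_force: [-1.2, 0.0, -7.7]
tool_pos: [0.6042, 0.2119, 0.2012]
ft_force: [0.4, 0.1, -7.6]
```

```bash
python3 -m creep '[-0.12,0,0,0,0,0,0,0]' | grep -E "pos|force"
python3 -m creep '[-0.12,0,0,0,0,0,0,0]'| grep -E "pos|force"
```

```text
tool_pos: [0.605, 0.212, 0.2012]
ft_force: [-2.2, -0.3, -6.3]
tool_pos: [0.6053, 0.2121, 0.2009]
ft_force: [-5.5, -0.6, -4.9]
```

Contact with the board (Fx -5.5). I'll relax slightly, lower to the floor and release.

```bash
python3 -m creep '[0.1,0,0,0,0,0,0.15,0,0,0,0.15,0,0,0,0,0]'
python3 - <<'E'
from h import *
go([.60,0.2105,.150],91.2)
d=manip.snapshot("scene");A=cam(d);crop(d["image"],285,130,340,205,8,"pics/o1.png")
E
```

```text
clock: 29.72
tool_pos: [0.605, 0.212, 0.1989]
orientation: [-0.012, 1.0, 0.0, -0.0]
ft_force: [-7.2, -0.9, 2.6]
finger_gap: 0.65
t 29.72 g [0.605  0.212  0.1519] yawY 91.36 gap 0.65 F [-7.19 -0.88  2.57]
shift cm [ 0.5  -0.14  0.19] turn 0.16
q [-0.65  0.56  0.35  1.66 -0.22  0.96  1.37]
```

View pics/o1.png

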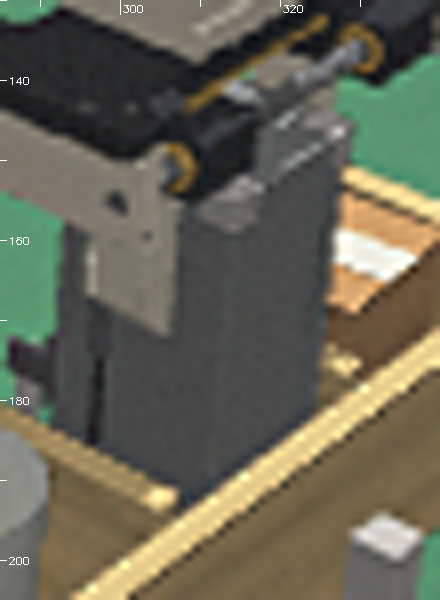

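```bash
python3 -m creep '[0,0,0,0,0,0,0,0,0,0,0,0,0,0,0,0]' 70
python3 -m creep '[0,0,0,0,0,0,0,0,0,0,0,0]' 0
python3 -m creep '[0,0,-1,0,0,0,-2,0,0,0,-2.5,0,0,0,-2.5,0,0,0,-2.5,0,0,0,-2.5,0,2.5,0,-1,0,3,0,0,0]'
python3 -m creep '[3.5,0,0,0,3.5,0,0,0,3.5,0,0,0,3.5,0,0,0,0,0,0,0]'
python3 - <<'E'
from h import *
go([.605,0.212,.150],91.2)
s=st()[0];d=manip.snapshot("wrist");cv2.imwrite("pics/p0.png",d["image"])
d=manip.snapshot("scene");crop(d["image"],230,110,370,250,5,"pics/p1.png");cv2.imwrite("pics/p1f.png",d["image"])
d=manip.snapshot("side");crop(d["image"],70,110,270,310,4,"pics/p2.png")
E
```

```text
clock: 30.1
tool_pos: [0.6062, 0.2121, 0.1988]
orientation: [-0.012, 1.0, 0.0, 0.001]
ft_force: [0.1, -0.6, -0.4]
finger_gap: 0.724
clock: 30.35
tool_pos: [0.6055, 0.212, 0.1983]
orientation: [-0.012, 1.0, 0.0, 0.0]
ft_force: [0.6, -0.7, 0.1]
finger_gap: 0.889
clock: 31.02
tool_pos: [0.5523, 0.2103, 0.3417]
orientation: [-0.011, 1.0, 0.001, 0.003]
ft_force: [0.5, -0.3, 0.7]
finger_gap: 1.0
clock: 31.43
tool_pos: [0.4048, 0.2071, 0.3386]
orientation: [-0.013, 1.0, 0.0, -0.002]
ft_force: [-0.2, 0.4, -0.6]
finger_gap: 1.001
t 31.43 g [0.4047 0.2071 0.2916] yawY 91.52 gap 1.001 F [-0.23  0.4  -0.65]
shift cm [-20.09  -0.05  14.1 ] turn 0.32
q [-0.9   0.11  0.34  1.92 -0.04  1.13  1.06]
```

View pics/p1.png

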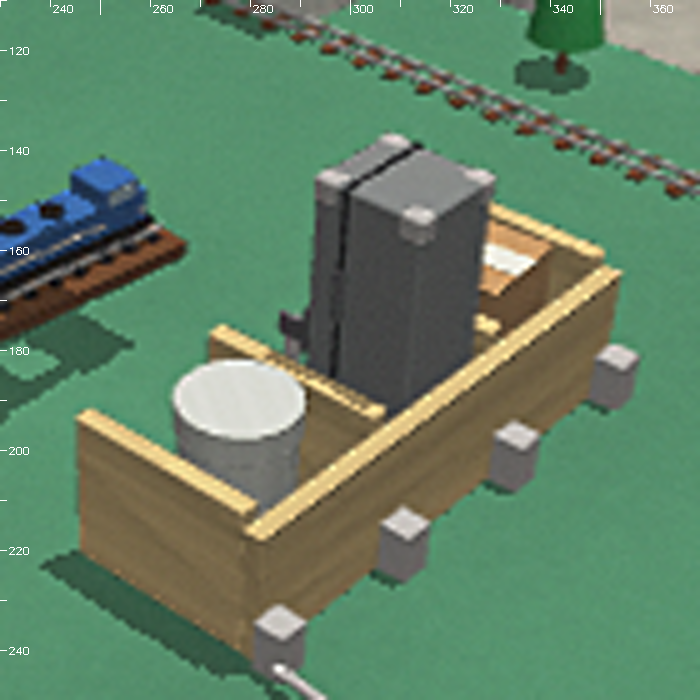

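View pics/p2.png

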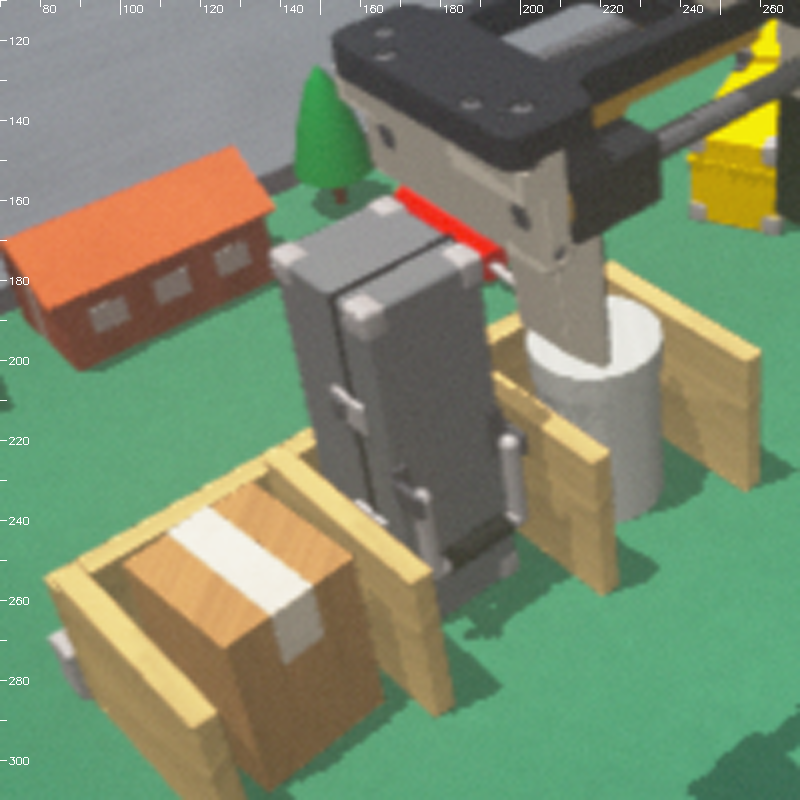

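View pics/p0.png

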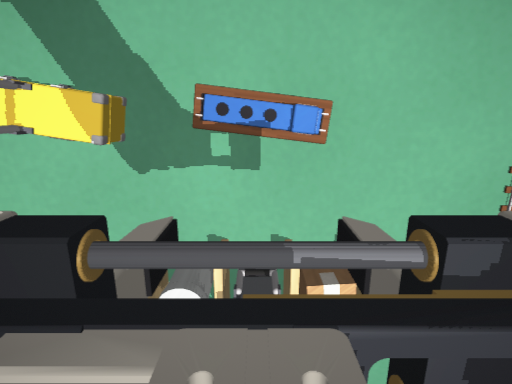

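Run:
```python
from h import *
d=manip.snapshot("scene");A=cam(d);crop(d["image"],280,130,345,215,8,"pics/q1.png")
B=cam(manip.snapshot("side"))
print("und top",[plane(A,p,.19).round(4) for p in [(313.3,155.5),(329.3,145)]])
print("lid top side",[plane(B,p,.19).round(4) for p in [(162,189),(190.5,173.5)]])
print("board inner top (near tin end / mid)",[plane(A,p,.08).round(4) for p in [(280,213),(307,192)]])
print("und at board rim",[plane(A,p,.085).round(4) for p in [(309,192)]])
```

```text
und top [array([0.6383, 0.178 , 0.19  ]), array([0.6367, 0.2439, 0.19  ])]
lid top side [array([0.5671, 0.2381, 0.19  ]), array([0.5692, 0.1801, 0.19  ])]
board inner top (near tin end / mid) [array([0.6371, 0.0666, 0.08  ]), array([0.6317, 0.1758, 0.08  ])]
und at board rim [array([0.6392, 0.1738, 0.085 ])]
```

View pics/q1.png

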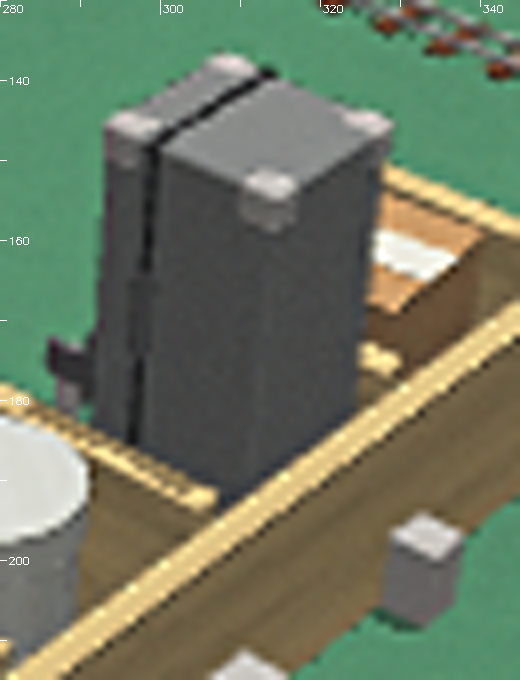

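The case stands vertical against the board. Its underside face is at x≈0.636 and the board face at about 0.634–0.637. Last I'll check that nothing else moved.

Run:
```python
from h import *
a=cv2.imread("pics/a_scene.png");b=manip.snapshot("scene")["image"]
hsv=lambda i:cv2.cvtColor(i,cv2.COLOR_BGR2HSV)
for n,lo,hi,box in [("driver red",(0,150,80),(8,255,255),(300,250,360,300)),("loco blue",(105,100,40),(125,255,255),(205,140,275,185)),("tin top",(0,0,150),(180,40,255),(262,180,292,205)),("carton",(8,80,80),(18,255,255),(305,145,345,180))]:
    x0,y0,x1,y1=box
    r=[]
    for i in (a,b):
        m=cv2.moments(cv2.inRange(hsv(i)[y0:y1,x0:x1],np.array(lo),np.array(hi)),True);r.append((round(m["m10"]/m["m00"],1),round(m["m01"]/m["m00"],1),m["m00"]))
    print(n,r)
print(manip.get_state()["clock"]); manip.job_done()
```

```text
driver red [(34.1, 29.7, 513.0), (34.4, 29.9, 514.0)]
loco blue [(32.5, 15.7, 433.0), (32.4, 15.8, 431.0)]
tin top [(15.5, 9.4, 332.0), (15.5, 9.4, 332.0)]
carton [(20.0, 18.5, 430.0), (27.7, 20.4, 213.0)]
31.7333
the job is handed in; nothing more can be done
```

I lifted the case clear by its handle: the +y end hung low, so that is the heavy end, and I set it back down flat. It now stands upright on its heavy end in the middle bay, lid facing out and against the back board, and I handed the job in at 31.7 s.

**How it went**
- **Set-down:** the case slid about 9 cm along the table on its heavy end before it lay flat. Nothing was nearby.
- **Tipping up:** pad friction held the case at about 55°, so I brought it upright by pushing it lightly against the outer face of the rack's fixed end divider, with about 5 N.
- **Placing:** my first push against the back board leaned the case about 4°. I backed off and let it settle on its end. Then I re-gripped it and slid it in until it touched the board again, with a push of 5 to 7 N.

**Last checks**
- **Position:** the case stands vertical in the pictures. Its underside measures x ≈ 0.636 against 0.632–0.637 for the board face, so it is home to within about 2–4 mm, and I felt the contact.
- **Bystanders:** the tin, locomotive and screwdriver are within 0.3 px of where they started.
- **Carton:** the colour check disagreed, with a shifted centre and about half the area. The standing case hides part of the carton from that camera, and in the side view it looks unmoved, but I did not measure it there.
- **Forces:** the highest reading I saw was about 31 N, while pressing the case square on the floor.

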